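# Set the stand's sliding leg to its length mark and close the cam lever

## Task

Draw the sliding leg of the low stand out until the pointer on its T-shaped foot lines up with the pointer of the index rider on the rule; then, keeping the leg there against its spring, slide the cam lever fully closed towards the fixed fin. Close the lever only once the leg is at the mark, leave the rider, the hex key, the brass weight and the vial where they are, and finish while still holding the leg at the mark with the lever closed: do not let go.

Things in the scene. Friction and masses are not known exactly. Their poses are not given: they have to be found in the camera images.
- stand: Low aluminium stand base, fixed to the worktop. Origin on the worktop under the centre of its round hub (72 mm across, 66 mm high). Its own -x axis is the way the leg slides out; z up. A sleeve 29 mm wide, 42 mm high runs from the hub to x = -99 mm. A flat steel rule (20 mm wide, 8 mm high) lies parallel to the leg at y = +95 mm, x = -53 to -258 mm.
- leg: The sliding leg, axes as the stand's, origin on the worktop under the middle of its fin and lever. It slides out along -x by 0 to 90 mm and starts fully in. A spring always pulls it back in (3.6 N fully in, 6 N at 80 mm), lever open or closed, so it stays out only while held. The shoe beneath fin and lever is 22 mm wide (y), its top at z = 37 mm.
- leg_grip (a point): On the leg's centre line, midway between the outer face of the fin (y = +14 mm from here) and that of the closed lever (y = -14 mm), 45 mm above the worktop; moves with the leg, axes as the leg's. The fin is a fixed upright grey plate, 34 mm long along x, 8 mm thick, top at z = 62 mm.
- foot_bar (a point): Middle of the inner face (towards the hub, 22 mm out from leg_grip) of the T-shaped foot, a bar across the leg's outer end: 112 mm long along y, 16 mm thick, z = 5 to 43 mm; the last 12 mm at each end are rubber caps, 1 mm proud. Open fingers set down astride fin and lever, between bar and hub, can push the bar outwards along -x and then close on fin and lever.
- foot_tip (a point): Tip of the small steel pointer at the +y end of the foot bar, 14 mm above the worktop; it points along the leg's +y. Moves with the leg.
- mark_tip (a point): The length mark: pointer tip of the index rider (dark steel saddle 14 x 26 mm with a small brass screw, 21 mm high, on the rule). It points along the stand's -y; axes as the stand's. The leg is at the mark when foot_tip and mark_tip have the same x along the stand's axes; the tips pass 8 mm apart in y. At the start the mark lies 40 to 75 mm farther out.
- lever (a joint): Slide cam lever (black ribbed upright plate on the leg, opposite the fin, 34 mm long along x, 8 mm thick, z = 36 to 62 mm). Value in m: 0 = closed, outer face at the leg's y = -14 mm; 0.014 = fully open, outer face at y = -28 mm. It closes along the leg's +y, towards the fin; stays where it is left; sliding it takes about 4 N.
- lever_tab (a point): Middle of the lever's outer face, 49 mm above the worktop.
- hex_key: Black hex key 79 x 30 x 7 mm lying on the robot's side of the stand; origin at its underside. Leave alone.
- weight_100: Brass weight with a knob, 24 mm across, 42 mm high, standing on the robot's side of the stand; origin under its centre. Leave alone.
- vial_0: Vial with a black cap, 27 mm across, 64 mm high, standing behind the hub, between the two fixed feet; origin under its centre. Leave alone.

How it is judged (in metres and radians):
On the way, in this order (a step that is already met when the one before it is completed fails the run):
1. the leg is held out at the mark (within 4 mm) with the lever still open (x of foot_tip in the frame of mark_tip between -0.004 and 0.004 m and value of joint lever above 0.008 m), for 0.2 s.
2. the lever is closed with the leg at the mark (x of foot_tip in the frame of mark_tip between -0.004 and 0.004 m and value of joint lever below 0.002 m), for 0.2 s.
At the end, for the whole second after the job is handed in: The foot's pointer is within 4 mm of the rider's pointer along the leg, the lever is closed to within 2 mm, the leg is still, and the fingers still hold it (more than 2 N on the leg or its lever) (all of step 2 and contact force between the fingers and leg above 2 N and linear speed of leg below 0.01 m/s); the arm keeps its last pose, push and grip.
It fails at once if the lever is slid more than half closed while the leg is more than 7 mm off the mark (value of joint lever below 0.006 m and (x of foot_tip in the frame of mark_tip above 0.007 m or x of foot_tip in the frame of mark_tip below -0.007 m)).
It fails at once if the rider is shifted more than 3 mm (distance of mark_tip from where it was at the start of the episode above 0.003 m).
It fails at once if the hex key, the brass weight or the vial is moved more than 15 mm or knocked over (distance of any of hex_key, weight_100, vial_0 from where it was at the start of the episode above 0.015 m or angle between any of weight_100, vial_0's own z axis and vertical above 0.5 rad).
It also fails if it takes over 38 s, if anything falls off the work surface, if the arm or the gripper's body presses on something with over 40 N, if the wrist force passes 120 N, or if a joint passes its speed limit or range.

## Robot

A 6-joint arm with a two-finger parallel gripper is mounted at the origin on the work surface; the furniture and walls round the work are solid. World frame = base frame: x ahead of the robot, y to its left, z up, the work surface at z = 0. Lengths are in mm, angles in rad, forces in N, time in s.
With the tool pointing down it reaches from about 300 to 775 mm from the base axis. Payload 14.6 kg.
Tool frame: the origin (TCP) lies on the mounting face of the last link; the fingertips stand 199 mm ahead of it and the grasp point (between the pads) lies 180 mm ahead of it; z points along the fingers, y is the line along which they close (so a half turn about z gives the same grasp; the last joint's range is limited). The gripper opens to 94 mm and grips with 3 to 60 N. Pads are 16 mm wide; open, the fingers measure 119 mm over their backs; the gripper's body (75 mm by 177 mm) begins 78 mm behind the grasp point.
Start: joints at [1.265, 0.3, 1.521, -0, 1.321, -0.067], TCP at [130.094, 534.384, 404.646] pointing down, gripper open.
Joint ranges: [-3.03, 3.03], [-0.79, 2.21], [0.23, 2.52], [-1.04, 4.18], [0, 3.07], [-2.55, 2.55]. Speed limits (rad/s): [2.22, 2.22, 2.57, 3.14, 3.14, 3.14].

## Interface

Orientations are given as [roll, pitch, yaw] about the fixed x, y, z axes, in that order (R = Rz(yaw) Ry(pitch) Rx(roll)).
In Python, from cell import manip gives the robot as it stands. The module is installed in compiled form; this text tells all that it offers.
- The arm moves only by the shell command python3 -m creep 'ROWS' [FORCE]. ROWS is a JSON object of lists of equal length, an entry for each row: "slide": the shift along the world's x, y, z in cm, a list of three; "turn": the turn about the world's z in rad; "claw": the opening, from 0 (shut) to 1 (fully open). A call has 1 to 8 rows; each row shifts and turns the commanded pose from where the row before left it; what a row does not reach is not made up. A row lasts 1/8 s, in which the tool goes at most 62.5 mm and 10.7 degrees, less where a joint would pass 70% of its speed; a pose out of reach is approached as far as the arm can. A call with a gripper value outside its range is refused whole. The fingers move at their own pace and stop on an object; FORCE is the grip in N (left out, the last holds). Time passes only in rows, so rows that do not move let the fingers close. It gives the time, the measured TCP pose, the force, the opening and the grip force at its end, in the units of the state.
- manip.read_state(): the state, without advancing time (a new reading comes with each control period).
- manip.camera(name): name is "side" or "top" or "wrist"; returns (picture, depth): 420x560x3 uint8, red, green, blue; 420x560 float32, mm along the optical axis (not along the pixel's ray), 0 where there is no reading.
- manip.calibration(name): a dict with "intrinsics" (3x3 intrinsics, pixels), "k1" (the pictures are not rectified: a ray, as slopes to the right and down, at radius r is drawn at 1 + k1 r^2 times it, then the intrinsics apply), "pose" (4x4, takes a point from camera to world coordinates). Camera axes: x right, y up, looking along -z (the intrinsics and any distortion apply to the point x, -y, -z); pixel columns grow to the right and rows downward; lengths in mm; the calibration is good to about 2 mm. A picture is of the moment at which its call begins: read the wrist's pose just before it. calibration takes no time and is no camera call; for the wrist camera it gives the pose at the moment of the call.
- manip.sign_off(): hands the job in; it is judged then, once.
Trained networks look in the newest picture that a camera, given by its name, has taken for a name from the list of things; names that differ only in an ending like _2 or _b are one class to them, and where a whole thing is asked for, a point or a joint stands for the part that bears it (a point fixed in the world has none). Each returns a list of dicts, best first, with "score" (0 to 1); they miss things now and then, are a little off and sometimes report something else, mostly with a low value. They report only what shows in the picture. A call takes as long as a camera call.
- manip.cut_out(query, camera): "mask" (420x560 bool, what is visible of it) and "position" ([column, row] in pixels, amid what is visible of it).
The state is a dict: "clock": time; "joints": joint angles; "qd": joint speeds; "effort": joint torques, N m; "eef_pos": TCP position; "eef_rot": TCP orientation; "wrist_force": force on the tool from outside, world axes, zero at the start; "moment": the same for the moment, N m; "finger_gap": finger opening in mm; "finger_force": force on a finger pad.
Only numpy, scipy, OpenCV 4.12 (cv2) and the standard library are available. Lean on these libraries where they do the work, as an engineer would, in place of code of your own. Each camera call takes 0.05 s, during which the arm holds its last target. There are 200 camera calls.

## Working session

There is one attempt and no reset: what is moved stays moved. The work goes in short steps, Python scripts to look and compute and a shell command to move; the robot and the scene stay as the last step left them, time stands still between calls to the robot, and variables do not carry over. Pictures are saved under pics/ and viewed, at most 10 in all, crops included, and the job is handed in when it is done.

```bash
mkdir -p pics; cat > h.py <<'E'
import numpy as np, cv2
from cell import manip
def world(name, uv, depth=None, z=None, cal=None):
    c=cal or manip.calibration(name); K=np.array(c["intrinsics"]); P=np.array(c["pose"])
    uv=np.atleast_2d(np.array(uv,float))
    d=np.stack([(uv[:,0]-K[0,2])/K[0,0],(uv[:,1]-K[1,2])/K[1,1]],1); s=d.copy()
    for _ in range(20): s=d/(1+c["k1"]*(s**2).sum(1,keepdims=True))
    ray=np.c_[s[:,0],-s[:,1],-np.ones(len(s))]
    if z is not None:
        R=ray@P[:3,:3].T; return P[:3,3]+R*((z-P[2,3])/R[:,2:3])
    if np.ndim(depth)==2: depth=depth[uv[:,1].round().astype(int),uv[:,0].round().astype(int)]
    return (ray*np.reshape(depth,(-1,1)))@P[:3,:3].T+P[:3,3]
E
python3 - <<'E'
from h import *
s=manip.read_state(); print({k:np.round(v,3).tolist() for k,v in s.items()})
for n in ["top","side"]:
    im,d=manip.camera(n); cv2.imwrite(f"pics/{n}0.png",im[:,:,::-1]); np.save(f"d_{n}.npy",d)
    for q in ["stand","leg","leg_grip","foot_bar","foot_tip","mark_tip","lever","hex_key","weight_100","vial_0"]:
        r=manip.cut_out(q,n)[:2]
        for e in r:
            m=e["mask"]; ys,xs=np.nonzero(m); ok=d[ys,xs]>0
            w=world(n,np.c_[xs,ys][ok],d)
            print(n,q,round(e["score"],2),np.round(e["position"]),m.sum(),"med",np.median(w,0).round(),"zmax",np.percentile(w[:,2],97).round())
E
```

```text
{'clock': 0.0, 'joints': [1.265, 0.301, 1.522, -0.0, 1.321, -0.067], 'qd': [-0.0, 0.0, -0.001, 0.0, 0.0, -0.001], 'effort': [-0.002, -53.18, -35.275, 0.071, 0.024, -0.0], 'eef_pos': [130.092, 534.368, 404.074], 'eef_rot': [-3.14, -0.0, 2.903], 'wrist_force': [0.831, 0.329, -0.023], 'moment': [0.037, 0.006, 0.036], 'finger_force': 0.0, 'finger_gap': 93.974}
top stand 0.74 [242. 180.] 84 med [557.   2.  17.] zmax 22.0
top stand 0.63 [320. 207.] 4433 med [ 503. -157.   34.] zmax 66.0
top leg 0.72 [290. 222.] 1023 med [476. -87.  42.] zmax 63.0
top leg_grip 0.88 [287. 221.] 926 med [476. -87.  42.] zmax 63.0
top foot_bar 0.59 [283. 220.] 1027 med [477. -85.  42.] zmax 63.0
top foot_tip 0.58 [286. 220.] 929 med [474. -88.  42.] zmax 63.0
top foot_tip 0.45 [299. 227.] 126 med [ 459. -109.   59.] zmax 63.0
top mark_tip 0.73 [299. 226.] 184 med [ 460. -109.   48.] zmax 63.0
top mark_tip 0.47 [240. 178.] 82 med [558.   2.  16.] zmax 22.0
top lever 0.44 [299. 224.] 172 med [ 459. -109.   51.] zmax 63.0
top hex_key 0.57 [352. 265.] 59 med [ 391. -218.    7.] zmax 9.0
top weight_100 0.59 [310. 2
[... 267 characters left out ...]
 [ 509. -314.   46.] zmax 64.0
side leg_grip 0.85 [281. 243.] 1742 med [475. -73.  34.] zmax 61.0
side foot_bar 0.63 [287. 245.] 1674 med [473. -73.  35.] zmax 61.0
side foot_tip 0.7 [281. 246.] 1667 med [474. -73.  35.] zmax 61.0
side foot_tip 0.42 [281. 232.] 4048 med [493. -97.  25.] zmax 64.0
side mark_tip 0.61 [217. 264.] 132 med [559.   7.  15.] zmax 21.0
side lever 0.67 [296. 230.] 158 med [ 458. -101.   49.] zmax 63.0
side hex_key 0.69 [294. 230.] 184 med [ 459. -103.   44.] zmax 63.0
side hex_key 0.5 [346. 214.] 84 med [ 404. -254.    6.] zmax 8.0
side weight_100 0.81 [356. 249.] 222 med [ 349. -126.   25.] zmax 42.0
side vial_0 0.67 [308. 182.] 249 med [ 508. -314.   44.] zmax 64.0
```

```bash
python3 - <<'E'
from h import *
t=cv2.imread("pics/top0.png")[150:300,210:410]; s=cv2.imread("pics/side0.png")[160:300,190:390]
cv2.imwrite("pics/a.png",cv2.resize(t,None,fx=4,fy=4,interpolation=cv2.INTER_CUBIC)); cv2.imwrite("pics/b.png",cv2.resize(s,None,fx=4,fy=4,interpolation=cv2.INTER_CUBIC))
d=np.load("d_top.npy"); yy,xx=np.mgrid[140:300,200:420]; uv=np.c_[xx.ravel(),yy.ravel()]; w=world("top",uv,d)
def box(m,l):
    p=w[m]; c,(a,b),an=cv2.minAreaRect(p[:,:2].astype(np.float32)); print(l,m.sum(),np.round(c),round(a),round(b),round(an,1))
box((abs(w[:,2]-66)<3)&(abs(w[:,0]-500)<70)&(w[:,1]>-260)&(w[:,1]<-130),"hub")
box((abs(w[:,2]-43)<4)&(w[:,1]>-90)&(w[:,1]<0),"bar")
box((abs(w[:,2]-62)<4)&(w[:,1]>-140)&(w[:,1]<-60),"fin+lever")
box((abs(w[:,2]-8)<3)&(w[:,0]>535)&(w[:,1]<60),"rule")
box((abs(w[:,2]-20)<4)&(w[:,0]>535)&(w[:,1]>-30)&(w[:,1]<30),"rider")
E
```

```text
hub 311 [ 503. -227.] 37 37 71.7
bar 452 [475. -79.] 112 23 10.9
fin+lever 149 [ 473. -107.] 41 33 10.0
rule 905 [ 563. -134.] 63 352 11.3
rider 49 [556.   2.] 28 13 14.1
```

View pics/a.png

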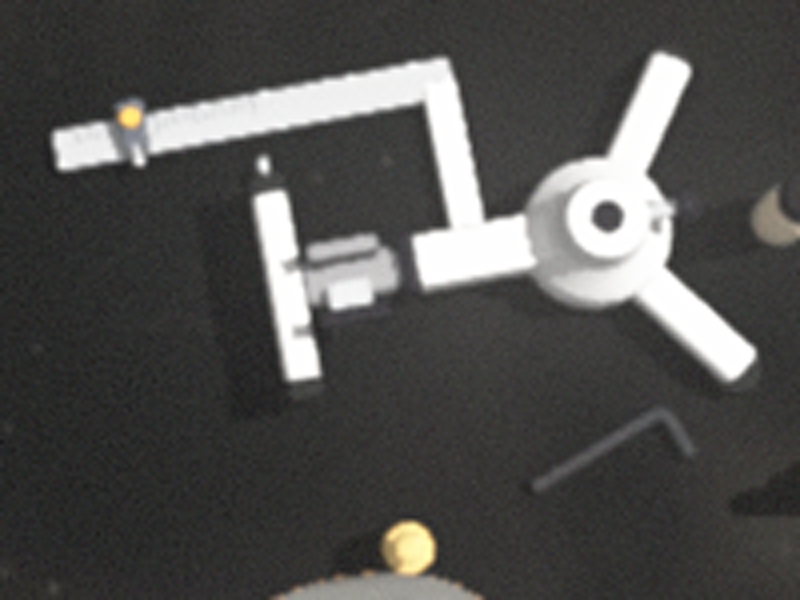

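View pics/b.png

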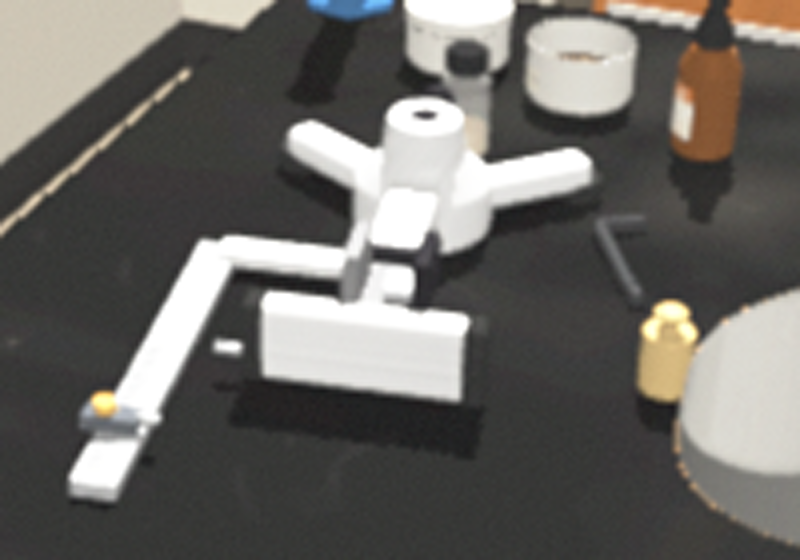

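The top picture shows the bar at about (285,285), its pointer at (263,160), the rider at (130,115) and the lever and fin between bar and sleeve. The side view agrees. The leg runs along world (-0.19, 0.98) and the mark is about 64 mm out. I'll check the corridor for tall obstacles, then move.

```bash
python3 - <<'E'
from h import *
for n in ["top","side"]:
    d=np.load(f"d_{n}.npy"); yy,xx=np.nonzero(d>0); w=world(n,np.c_[xx,yy],d)
    a=np.array([130,534.]); u=np.array([350,-642.]); u/=np.linalg.norm(u); r=w[:,:2]-a; t=r@u; q=abs(r@[-u[1],u[0]])
    m=(q<130)&(t>-50)&(t<850)&(w[:,2]>110); p=w[m]
    print(n,m.sum(), [(int(lo),int(((t[m]>=lo)&(t[m]<lo+100)).sum()),p[(t[m]>=lo)&(t[m]<lo+100),2].min().round() if ((t[m]>=lo)&(t[m]<lo+100)).any() else 0) for lo in range(-50,850,100)])
E
```

```text
top 1697 [(-50, 0, 0), (50, 12, np.float64(110.0)), (150, 333, np.float64(110.0)), (250, 593, np.float64(110.0)), (350, 0, 0), (450, 0, 0), (550, 523, np.float64(416.0)), (650, 236, np.float64(428.0)), (750, 0, 0)]
side 2123 [(-50, 0, 0), (50, 0, 0), (150, 0, 0), (250, 1490, np.float64(110.0)), (350, 0, 0), (450, 0, 0), (550, 621, np.float64(390.0)), (650, 12, np.float64(403.0)), (750, 0, 0)]
```

```bash
python3 - <<'E'
from h import *
for n in ["top","side"]:
    d=np.load(f"d_{n}.npy"); print(n, np.array(manip.calibration(n)["pose"])[:3,3].round())
    yy,xx=np.nonzero(d>0); w=world(n,np.c_[xx,yy],d); m=(w[:,2]>110).astype(np.uint8)
    im=np.zeros(d.shape,np.uint8); im[yy,xx]=m
    k,l,st,_=cv2.connectedComponentsWithStats(im)
    for i in range(1,k):
        if st[i,4]>80:
            p=w[l[yy,xx]==i]; print(st[i].tolist(),np.percentile(p,[1,50,99],axis=0).round().tolist())
cv2.imwrite("pics/c.png",np.hstack([cv2.resize(cv2.imread(f"pics/{n}0.png"),(400,300)) for n in ["top","side"]]))
E
```

```text
top [ 356. -108.  891.]
[506, 90, 41, 34, 683] [[640.0, -509.0, 111.0], [651.0, -490.0, 168.0], [667.0, -481.0, 193.0]]
[233, 301, 161, 119, 15512] [[248.0, -181.0, 473.0], [286.0, -117.0, 507.0], [336.0, -55.0, 519.0]]
[83, 365, 28, 23, 453] [[185.0, 207.0, 111.0], [204.0, 225.0, 123.0], [219.0, 245.0, 129.0]]
[0, 366, 17, 24, 321] [[183.0, 366.0, 110.0], [202.0, 376.0, 119.0], [217.0, 388.0, 125.0]]
[175, 366, 21, 22, 378] [[185.0, 64.0, 112.0], [203.0, 79.0, 120.0], [218.0, 97.0, 125.0]]
[74, 405, 23, 15, 231] [[135.0, 226.0, 110.0], [145.0, 237.0, 120.0], [156.0, 259.0, 128.0]]
[165, 409, 22, 11, 163] [[136.0, 77.0, 111.0], [142.0, 92.0, 118.0], [150.0, 109.0, 124.0]]
side [212. 593. 493.]
[0, 0, 560, 246, 36357] [[-77.0, -2113.0, 113.0], [293.0, -552.0, 245.0], [1629.0, -52.0, 442.0]]
[273, 87, 12, 36, 376] [[641.0, -510.0, 112.0], [651.0, -486.0, 155.0], [668.0, -479.0, 192.0]]
[518, 147, 42, 164, 3786] [[63.0, -25.0, 112.0], [103.0, 26.0, 220.0], [125.0, 42.0, 286.0]]
[422, 285, 30, 24, 513] [[186.0, 68.0, 111.0], [203.0, 87.0, 120.0], [219.0, 98.0, 125.0]]
[479, 307, 33, 25, 617] [[116.0, 84.0, 110.0], [134.0, 102.0, 120.0], [151.0, 112.0, 125.0]]
[402, 362, 36, 45, 1097] [[187.0, 211.0, 110.0], [203.0, 237.0, 121.0], [219.0, 252.0, 128.0]]
[466, 396, 54, 24, 797] [[115.0, 231.0, 113.0], [140.0, 244.0, 125.0], [156.0, 252.0, 128.0]]
```

View pics/c.png

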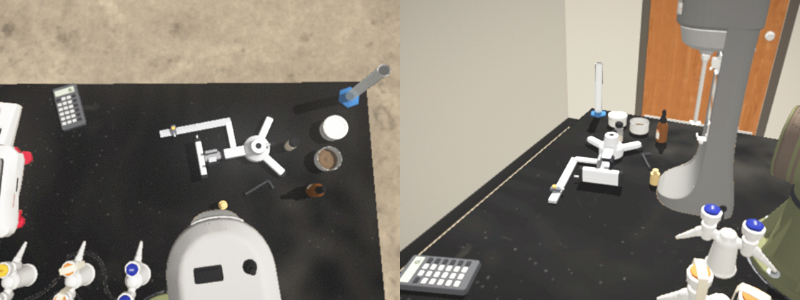

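```bash
python3 - <<'E'
from h import *
d=np.load("d_side.npy")
for p in [(440,20),(500,30),(430,60),(450,120),(470,160),(470,200),(480,240),(440,265),(400,265),(380,265),(370,260),(420,70),(425,110),(425,180),(540,250),(555,200)]: print(p,d[p[1],p[0]].round(), world("side",p,d)[0].round())
d=np.load("d_top.npy")
for p in [(305,295),(250,330),(300,330),(380,340),(310,400),(240,400),(380,410),(350,375),(290,380)]: print("top",p,world("top",p,d)[0].round())
E
```

```text
(440, 20) 576.0 [263. -51. 422.]
(500, 30) 569.0 [193. -66. 414.]
(430, 60) 612.0 [268. -63. 372.]
(450, 120) 632.0 [230. -60. 298.]
(470, 160) 656.0 [195. -72. 242.]
(470, 200) 1076.0 [ 166. -459.    2.]
(480, 240) 928.0 [ 139. -288.    0.]
(440, 265) 722.0 [204. -52.  75.]
(400, 265) 772.0 [264. -72.  46.]
(380, 265) 798.0 [297. -82.  30.]
(370, 260) 819.0 [317. -96.  25.]
(420, 70) 672.0 [ 284. -117.  347.]
(425, 110) 695.0 [ 269. -118.  291.]
(425, 180) 807.0 [ 255. -181.  153.]
(540, 250) 580.0 [ 96.  20. 175.]
(555, 200) 538.0 [ 99.  30. 249.]
top (305, 295) [ 333. -122.   19.]
top (250, 330) [314. -64. 476.]
top (300, 330) [ 317. -110.  505.]
top (380, 340) [ 249. -266.   -1.]
top (310, 400) [ 263. -118.  509.]
top (240, 400) [259. -59. 496.]
top (380, 410) [ 255. -174.  505.]
top (350, 375) [ 286. -148.  530.]
top (290, 380) [ 279. -101.  515.]
```

The small picture shows a grey machine (column at x 190–340, y -180 to -50, head z about 410–530) standing between the robot and the stand. I'll come in from the +y side and check the forearm's clearance on the way.

```bash
python3 -m creep '{"slide":[[3.2,-4.8,0],[3.2,-4.8,0],[3.2,-4.8,0],[3.2,-4.8,0],[3.2,-4.8,0],[3.2,-4.8,0],[3.2,-4.8,0],[3.2,-4.8,0]],"turn":[-0.14,-0.14,-0.14,-0.14,-0.14,-0.14,-0.15,-0.15],"claw":[0.9,0.9,0.9,0.9,0.9,0.9,0.9,0.9]}' 10
python3 -m creep '{"slide":[[3.2,-5,0],[3.2,-5,0],[0,0,0]],"turn":[0,0,0],"claw":[0.9,0.9,0.9]}'
python3 - <<'E'
from h import *
s=manip.read_state(); print({k:np.round(s[k],3).tolist() for k in ["clock","joints","eef_pos","eef_rot"]})
for n in ["top","side","wrist"]:
    im,d=manip.camera(n); cv2.imwrite(f"pics/{n}1.png",im[:,:,::-1]); np.save(f"d_{n}1.npy",d)
a=[cv2.resize(cv2.imread(f"pics/{n}1.png"),(400,300)) for n in ["top","side","wrist"]]
cv2.imwrite("pics/d.png",np.vstack([np.hstack(a[:2]),np.hstack([a[2],a[2]*0])]))
E
```

```text
clock: 2.1
eef_pos: [386.7, 148.6, 405.0]
eef_rot: [3.141, -0.0, 1.758]
wrist_force: [0.8, 1.0, -0.0]
finger_gap: 84.7
finger_force: 0.0
clock: 2.48
eef_pos: [451.3, 47.7, 404.4]
eef_rot: [-3.141, 0.0, 1.758]
wrist_force: [0.1, 0.3, 0.2]
finger_gap: 84.8
finger_force: 0.0
{'clock': 2.475, 'joints': [0.025, 0.084, 1.779, -0.0, 1.279, -0.163], 'eef_pos': [451.273, 47.674, 404.377], 'eef_rot': [-3.141, 0.0, 1.758]}
```

View pics/d.png

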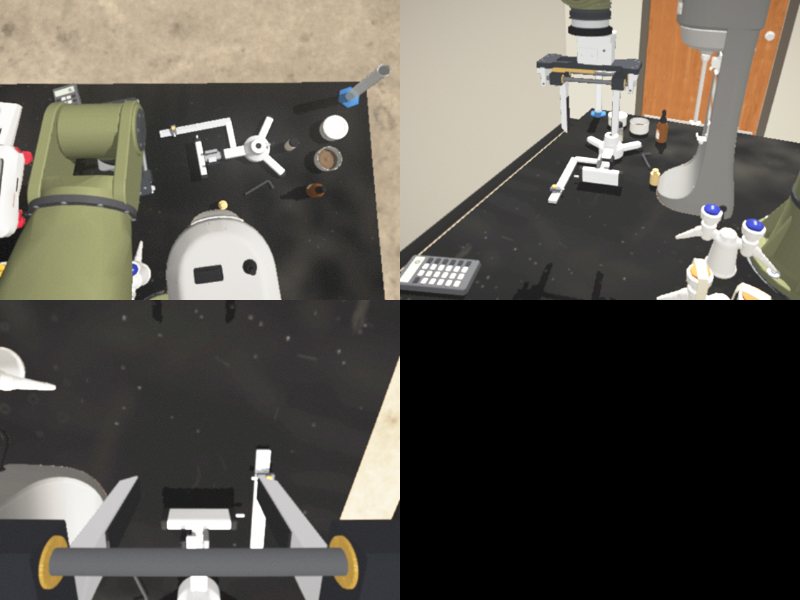

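The top view shows the olive forearm at composite px 20–140, and the side view shows the gripper above the stand. I'll model the forearm from its point cloud and predict its clearance over the machine's head.

```bash
python3 - <<'E'
from h import *
from scipy.spatial import cKDTree
L1,L2,k,o=432.6,435.,98.8,37.
def cloud(n,s):
    d=np.load(f"d_{n}{s}.npy"); yy,xx=np.nonzero(d>0); return world(n,np.c_[xx,yy],d)
t0,t1=cloud("top",""),cloud("top","1")
arm=t1[(t1[:,2]>250)&~((t1[:,1]<-50)&(t1[:,0]<345))]
j1,a,b=0.025,0.084,1.863
e=np.array([np.cos(j1),np.sin(j1)]); f=np.array([-e[1],e[0]])
rho=arm[:,:2]@e; lam=arm[:,:2]@f
for lo in range(140,560,30):
    m=(rho>=lo)&(rho<lo+30)
    if m.sum()>20: print(lo,m.sum(),"lat",np.percentile(lam[m],[1,50,99]).round(),"z",np.percentile(arm[m,2],[5,50,99]).round())
mach=np.vstack([t0,cloud("side","")]); mach=mach[(mach[:,0]>100)&(mach[:,0]<420)&(mach[:,1]<-30)&(mach[:,1]>-300)&(mach[:,2]>150)&(mach[:,2]<600)]
for lo in range(180,360,20):
    m=(mach[:,0]>=lo)&(mach[:,0]<lo+20)&(mach[:,2]>400); 
    if m.sum()>5: print("head x",lo,"y",np.percentile(mach[m,1],[1,99]).round(),"z",np.percentile(mach[m,2],[1,50,99]).round())
E
```

```text
230 37 lat [-29. -28. -26.] z [527. 543. 552.]
260 6461 lat [-28.  10.  80.] z [545. 589. 597.]
290 8397 lat [-23.  21.  85.] z [545. 578. 590.]
320 6585 lat [-23.  20.  84.] z [522. 563. 576.]
350 6139 lat [-19.  19.  89.] z [480. 546. 566.]
380 3982 lat [-19.  30.  89.] z [344. 527. 541.]
410 5691 lat [-24.  38.  89.] z [393. 504. 527.]
440 4565 lat [-25.  29.  89.] z [488. 511. 519.]
470 1511 lat [-24.  31.  89.] z [485. 502. 510.]
530 177 lat [16. 42. 78.] z [342. 345. 347.]
head x 180 y [-84. -60.] z [401. 425. 447.]
head x 200 y [-63. -56.] z [400. 424. 447.]
head x 220 y [-60. -54.] z [401. 424. 446.]
head x 240 y [-185.  -52.] z [403. 508. 511.]
head x 260 y [-182.  -50.] z [404. 508. 516.]
head x 280 y [-178.  -51.] z [404. 507. 537.]
head x 300 y [-171.  -58.] z [403. 504. 508.]
head x 320 y [-158.  -72.] z [405. 493. 505.]
```

```bash
cat > arm.py <<'E'
from h import *
from scipy.optimize import least_squares
L1,L2,k,o=432.6,435.,98.8,36.9
def cloud(n,s):
    d=np.load(f"d_{n}{s}.npy"); yy,xx=np.nonzero(d>0); return world(n,np.c_[xx,yy],d)
def ik(tcp):
    x,y,z=tcp; r=np.sqrt(x*x+y*y-o*o); j1=np.arctan2(y,x)-np.arctan2(o,r); zz=z-k
    D=np.hypot(r,zz); th=np.arctan2(r,zz); A=np.arccos((D*D+L1*L1-L2*L2)/(2*D*L1)); a=th-A
    b=np.arctan2(r-L1*np.sin(a),zz-L1*np.cos(a)); return j1,a,b,r
def toplane(p,j1):
    return np.c_[p[:,:2]@[np.cos(j1),np.sin(j1)],p[:,:2]@[-np.sin(j1),np.cos(j1)],p[:,2]]
E
python3 - <<'E'
from arm import *
t1=cloud("top","1"); p=toplane(t1,0.025); t0=cloud("top","")
m=(p[:,2]>500)&(p[:,0]>262)&(p[:,0]<345)&(p[:,1]>-35)&(p[:,1]<95)&~((t1[:,1]<-48)); q=p[m][::5]
# cylinder: axis through (300,l0,z0), dir angle b in plane, lateral slope g
def res(v):
    l0,z0,sl,g,R=v; c=np.array([300,l0,z0]); u=np.array([1,g,sl]); u/=np.linalg.norm(u); w=q-c
    return np.linalg.norm(w-np.outer(w@u,u),axis=1)-R
s=least_squares(res,[31,520,-.3,0,57],loss="soft_l1",f_scale=2); print("cyl l0,z0,slope,g,R",s.x.round(3),"rms",np.sqrt((res(s.x)**2).mean()).round(2),len(q))
for n in ["","1"]: pass
st=[([130.09,534.37,404.07],[1.265,.301,1.823]),([451.27,47.67,404.38],[.025,.084,1.863])]
for t,j in st: print(np.round(ik(t),3),j)
mach=np.vstack([t0,cloud("side","")]); mach=mach[(mach[:,0]>150)&(mach[:,0]<345)&(mach[:,1]<-40)&(mach[:,1]>-200)&(mach[:,2]>120)&(mach[:,2]<600)]
np.save("mach.npy",mach); np.save("cyl.npy",s.x)
l0,z0,sl,g,R=s.x
# forearm axis relative to wrist (wrist at rho=r2)
j1,a,b,r2=ik(st[1][0])
for h in (150,175,200):
  zw=h+L1*np.cos(a)+L2*np.cos(b); out=[]
  for T in [(478,-95,225),(466,-32,225),(525,-30,225),(537,-21,212),(514,-14,242),(412,14,225),(424,-49,225)]:
    J,A,B,r=ik(T); db=B-b; Z=h+L1*np.cos(A)+L2*np.cos(B)
    def tr(P): # rotate about wrist in plane
        x,zz=P[0]-r2,P[2]-zw; c,s_=np.cos(db),np.sin(db); return np.array([r+x*c+zz*s_,P[1],Z-x*s_+zz*c])
    P1=tr(np.array([60,l0+g*-240,z0-240*sl])); P2=tr(np.array([450,l0+g*150,z0+150*sl]))
    M=toplane(mach,J); u=(P2-P1); Lu=np.linalg.norm(u); u/=Lu; t=np.clip((M-P1)@u,0,Lu); dd=np.linalg.norm(M-P1-np.outer(t,u),axis=1)-R
    i=np.argsort(dd)[5]; out.append((T[:2],round(dd[i],1),mach[i].round().tolist()))
  print(h,out)
E
```

```text
cyl l0,z0,slope,g,R [ 3.82670e+01  5.11768e+02 -5.01000e-01  1.20000e-01  6.75540e+01] rms 2.13 4064
[1.26500e+00 2.99000e-01 1.82200e+00 5.48738e+02] [1.265, 0.301, 1.823]
[2.40000e-02 8.30000e-02 1.86400e+00 4.52278e+02] [0.025, 0.084, 1.863]
150 [((478, -95), np.float64(-66.7), [277.0, -53.0, 488.0]), ((466, -32), np.float64(-31.7), [270.0, -50.0, 479.0]), ((525, -30), np.float64(-27.4), [292.0, -55.0, 489.0]), ((537, -21), np.float64(-22.3), [288.0, -54.0, 490.0]), ((514, -14), np.float64(-18.3), [280.0, -52.0, 488.0]), ((412, 14), np.float64(-0.7), [274.0, -49.0, 442.0]), ((424, -49), np.float64(-41.9), [282.0, -50.0, 430.0])]
175 [((478, -95), np.float64(-64.8), [268.0, -52.0, 488.0]), ((466, -32), np.float64(-29.5), [280.0, -51.0, 476.0]), ((525, -30), np.float64(-27.7), [289.0, -54.0, 486.0]), ((537, -21), np.float64(-23.1), [288.0, -54.0, 490.0]), ((514, -14), np.float64(-18.4), [278.0, -53.0, 489.0]), ((412, 14), np.float64(0.8), [255.0, -51.0, 443.0]), ((424, -49), np.float64(-40.1), [279.0, -50.0, 422.0])]
200 [((478, -95), np.float64(-63.8), [266.0, -52.0, 487.0]), ((466, -32), np.float64(-28.4), [270.0, -50.0, 479.0]), ((525, -30), np.float64(-27.8), [285.0, -53.0, 490.0]), ((537, -21), np.float64(-23.3), [280.0, -52.0, 487.0]), ((514, -14), np.float64(-18.2), [278.0, -53.0, 489.0]), ((412, 14), np.float64(2.3), [253.0, -51.0, 444.0]), ((424, -49), np.float64(-38.2), [275.0, -50.0, 423.0])]
```

```bash
python3 - <<'E'
from arm import *
mach=np.load("mach.npy"); l0,z0,sl,g,R=np.load("cyl.npy"); j1,a,b,r2=ik([451.27,47.67,404.38]); h=175; zw=h+L1*np.cos(a)+L2*np.cos(b)
t1=cloud("top","1"); p=toplane(t1,.025); arm=p[(p[:,2]>440)&(p[:,0]>255)&(p[:,0]<480)&(p[:,1]>-40)&(t1[:,1]>-46)][::7]
from scipy.spatial import cKDTree
for z in (300,245):
  for y in (60,40,30,20,10,0,-10,-20,-30):
    J,A,B,r=ik((470,y,z)); db=B-b; Z=h+L1*np.cos(A)+L2*np.cos(B); c,s_=np.cos(db),np.sin(db)
    def tr(P): x,zz=P[:,0]-r2,P[:,2]-zw; return np.c_[r+x*c+zz*s_,P[:,1],Z-x*s_+zz*c]
    P1,P2=tr(np.array([[60,l0-g*240,z0-240*sl],[450,l0+g*150,z0+150*sl]]))
    M=toplane(mach,J); u=P2-P1; Lu=np.linalg.norm(u); u/=Lu; t=np.clip((M-P1)@u,0,Lu); dd=np.sort(np.linalg.norm(M-P1-np.outer(t,u),axis=1)-R)
    A2=tr(arm); low=A2[A2[:,1]<-5]
    print(z,y,"j1 %.3f cyl %.1f cloudNN %.1f"%(J,dd[5],np.sort(cKDTree(A2).query(M)[0])[5]), "arm right edge",A2[:,1].min().round(),"mach left max",M[:,1].max().round())
E
```

```text
300 60 j1 0.049 cyl 26.8 cloudNN 40.8 arm right edge -29.0 mach left max -62.0
300 40 j1 0.007 cyl 15.8 cloudNN 28.1 arm right edge -29.0 mach left max -50.0
300 30 j1 -0.015 cyl 10.2 cloudNN 21.8 arm right edge -29.0 mach left max -44.0
300 20 j1 -0.036 cyl 4.5 cloudNN 15.6 arm right edge -29.0 mach left max -38.0
300 10 j1 -0.057 cyl -1.2 cloudNN 9.8 arm right edge -29.0 mach left max -33.0
300 0 j1 -0.079 cyl -6.9 cloudNN 3.9 arm right edge -29.0 mach left max -27.0
300 -10 j1 -0.100 cyl -12.8 cloudNN 1.1 arm right edge -29.0 mach left max -21.0
300 -20 j1 -0.121 cyl -18.6 cloudNN 0.8 arm right edge -29.0 mach left max -15.0
300 -30 j1 -0.142 cyl -24.3 cloudNN 0.7 arm right edge -29.0 mach left max -9.0
245 60 j1 0.049 cyl 22.8 cloudNN 44.9 arm right edge -29.0 mach left max -62.0
245 40 j1 0.007 cyl 11.9 cloudNN 31.7 arm right edge -29.0 mach left max -50.0
245 30 j1 -0.015 cyl 6.4 cloudNN 25.3 arm right edge -29.0 mach left max -44.0
245 20 j1 -0.036 cyl 0.9 cloudNN 18.9 arm right edge -29.0 mach left max -38.0
245 10 j1 -0.057 cyl -4.7 cloudNN 12.5 arm right edge -29.0 mach left max -33.0
245 0 j1 -0.079 cyl -10.3 cloudNN 6.5 arm right edge -29.0 mach left max -27.0
245 -10 j1 -0.100 cyl -16.0 cloudNN 1.5 arm right edge -29.0 mach left max -21.0
245 -20 j1 -0.121 cyl -21.9 cloudNN 1.1 arm right edge -29.0 mach left max -15.0
245 -30 j1 -0.142 cyl -27.8 cloudNN 1.0 arm right edge -29.0 mach left max -9.0
```

```bash
python3 -m creep '{"slide":[[1,-0.5,-5.2],[0.9,-0.5,-5.2],[0,-0.8,0],[0,-0.8,0]],"turn":[0,0,0,0],"claw":[0.9,0.9,0.9,0.9]}'
python3 - <<'E'
from arm import *
s=manip.read_state(); print({k:np.round(s[k],3).tolist() for k in ["clock","joints","eef_pos","effort"]})
im,d=manip.camera("top"); cv2.imwrite("pics/top2.png",im[:,:,::-1]); np.save("d_top2.npy",d)
im2,d2=manip.camera("side"); cv2.imwrite("pics/side2.png",im2[:,:,::-1]); np.save("d_side2.npy",d2)
cv2.imwrite("pics/e.png",np.hstack([cv2.resize(im[220:420,60:400,::-1],(400,235)),cv2.resize(im2[0:200,340:560,::-1],(400,364))[:235]]))
t0=np.load("d_top.npy"); chg=(d>0)&(t0>0)&(abs(d-t0)>15)
yy,xx=np.nonzero(chg); w=world("top",np.c_[xx,yy],d); p=toplane(w,s["joints"][0])
for lo in range(180,480,25):
    m=(p[:,0]>=lo)&(p[:,0]<lo+25)&(p[:,2]>300)
    if m.sum()>20: print(lo,"arm lat",np.percentile(p[m,1],[1,99]).round(),"z",np.percentile(p[m,2],[1,99]).round(),"z at right edge",np.median(p[m][p[m,1]<np.percentile(p[m,1],4),2]).round())
M=toplane(np.load("mach.npy"),s["joints"][0])
for lo in range(180,350,25):
    m=(M[:,0]>=lo)&(M[:,0]<lo+25)&(M[:,2]>395); 
    if m.sum()>5: i=M[m][M[m,1]>np.percentile(M[m,1],96)]; print(lo,"mach lat",np.percentile(M[m,1],99).round(),"z",np.median(i[:,2]).round())
E
```

```text
clock: 3.12
eef_pos: [469.2, 24.6, 302.6]
eef_rot: [3.14, 0.0, 1.764]
wrist_force: [-0.3, -1.4, 0.0]
finger_gap: 84.2
finger_force: 0.0
{'clock': 3.125, 'joints': [-0.026, 0.241, 1.854, 0.0, 1.045, -0.219], 'eef_pos': [469.186, 24.597, 302.624], 'effort': [1.352, -42.427, -29.173, 0.063, -0.01, 0.304]}
230 arm lat [-31. -31.] z [486. 529.] z at right edge 519.0
255 arm lat [-31. 103.] z [495. 574.] z at right edge 531.0
280 arm lat [-31. 102.] z [493. 563.] z at right edge 528.0
305 arm lat [-26.  91.] z [464. 545.] z at right edge 496.0
330 arm lat [-23.  86.] z [456. 527.] z at right edge 471.0
355 arm lat [-23.  86.] z [421. 508.] z at right edge 438.0
380 arm lat [-19.  89.] z [386. 487.] z at right edge 421.0
405 arm lat [-19.  90.] z [366. 468.] z at right edge 403.0
430 arm lat [-24.  89.] z [323. 438.] z at right edge 382.0
455 arm lat [-25.  89.] z [368. 424.] z at right edge 379.0
180 mach lat -54.0 z 424.0
205 mach lat -49.0 z 423.0
230 mach lat -46.0 z 420.0
255 mach lat -43.0 z 427.0
280 mach lat -44.0 z 428.0
305 mach lat -52.0 z 425.0
330 mach lat -73.0 z 433.0
```

View pics/e.png

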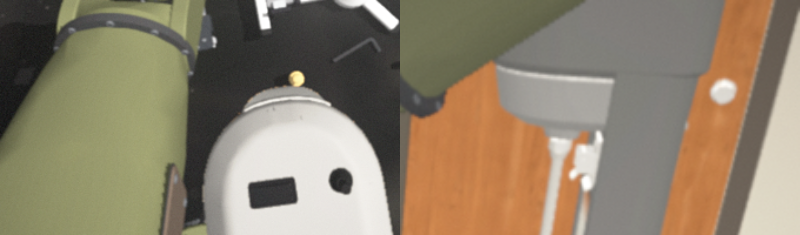

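The crop shows the forearm's right edge (px 190) a centimetre or so from the machine head's left edge (px 205). The model says the arm can't pass beside it at the needed azimuth, so I'll feel for contact in small guarded steps, watching the joint 1 torque.

```bash
cat > chk.py <<'E'
from h import *
import sys
s=manip.read_state(); e=s["effort"]; print(round(s["clock"],2),np.round(s["eef_pos"],1).tolist(),"eff",np.round(e,2).tolist(),"q1 %.4f"%s["joints"][0],"F",np.round(s["wrist_force"],1).tolist())
sys.exit(abs(e[0])>2.0)
E
python3 -m creep '{"slide":[[0,-0.8,0],[0,0,0],[0,0,0]],"turn":[0,0,0],"claw":[0.9,0.9,0.9]}' >/dev/null; python3 chk.py &&
python3 -m creep '{"slide":[[0,-0.2,0],[0,0,0]],"turn":[0,0],"claw":[0.9,0.9]}' >/dev/null && python3 chk.py &&
python3 -m creep '{"slide":[[0,-0.2,0],[0,0,0]],"turn":[0,0],"claw":[0.9,0.9]}' >/dev/null && python3 chk.py &&
python3 -m creep '{"slide":[[0,-0.1,0],[0,-0.1,0]],"turn":[0,0],"claw":[0.9,0.9]}' >/dev/null && python3 chk.py &&
python3 -m creep '{"slide":[[0,-0.1,0],[0,-0.1,0]],"turn":[0,0],"claw":[0.9,0.9]}' >/dev/null && python3 chk.py &&
python3 -m creep '{"slide":[[0,-0.1,0],[0,-0.1,0]],"turn":[0,0],"claw":[0.9,0.9]}' >/dev/null && python3 chk.py &&
python3 -m creep '{"slide":[[0,-0.1,0],[0,-0.1,0]],"turn":[0,0],"claw":[0.9,0.9]}' >/dev/null && python3 chk.py &&
python3 -m creep '{"slide":[[0,-0.1,0],[0,-0.1,0]],"turn":[0,0],"claw":[0.9,0.9]}' >/dev/null && python3 chk.py
```

```text
3.6 [469.1, 16.4, 300.9] eff [-0.21, -45.24, -30.57, 0.05, 0.04, -0.01] q1 -0.0432 F [0.1, -0.2, -0.5]False
```

```bash
sed -i 's/sys.exit(.*/sys.exit(int(abs(e[0])>2.0))/' chk.py
python3 -m creep '{"slide":[[0,-0.2,0],[0,-0.2,0]],"turn":[0,0],"claw":[0.9,0.9]}' >/dev/null && python3 chk.py &&
python3 -m creep '{"slide":[[0,-0.1,0],[0,-0.1,0]],"turn":[0,0],"claw":[0.9,0.9]}' >/dev/null && python3 chk.py &&
python3 -m creep '{"slide":[[0,-0.1,0],[0,-0.1,0]],"turn":[0,0],"claw":[0.9,0.9]}' >/dev/null && python3 chk.py &&
python3 -m creep '{"slide":[[0,-0.1,0],[0,-0.1,0]],"turn":[0,0],"claw":[0.9,0.9]}' >/dev/null && python3 chk.py &&
python3 -m creep '{"slide":[[0,-0.1,0],[0,-0.1,0]],"turn":[0,0],"claw":[0.9,0.9]}' >/dev/null && python3 chk.py &&
python3 -m creep '{"slide":[[0,-0.1,0],[0,-0.1,0]],"turn":[0,0],"claw":[0.9,0.9]}' >/dev/null && python3 chk.py &&
python3 -m creep '{"slide":[[0,-0.1,0],[0,-0.1,0]],"turn":[0,0],"claw":[0.9,0.9]}' >/dev/null && python3 chk.py &&
python3 -m creep '{"slide":[[0,-0.1,0],[0,-0.1,0]],"turn":[0,0],"claw":[0.9,0.9]}' >/dev/null && python3 chk.py
```

```text
3.85 [469.1, 12.3, 300.6] eff [0.34, -45.07, -30.49, 0.06, 0.04, 0.08] q1 -0.0518 F [0.9, -0.7, -0.3]
4.1 [469.1, 10.3, 300.6] eff [0.11, -45.01, -30.48, 0.06, 0.03, 0.03] q1 -0.0561 F [-0.3, -0.1, -0.7]
4.35 [469.1, 8.3, 300.6] eff [0.14, -45.0, -30.48, 0.06, 0.03, 0.04] q1 -0.0603 F [-0.3, 0.4, -1.3]
4.6 [469.1, 6.3, 300.6] eff [0.14, -45.0, -30.48, 0.06, 0.03, 0.04] q1 -0.0647 F [-0.4, -0.1, 0.1]
4.85 [469.1, 4.3, 300.6] eff [0.14, -45.0, -30.47, 0.06, 0.04, 0.04] q1 -0.0689 F [0.3, 0.3, 0.8]
5.1 [469.1, 2.3, 300.7] eff [0.14, -45.0, -30.47, 0.06, 0.04, 0.04] q1 -0.0732 F [0.4, 0.3, 0.4]
5.35 [469.1, 0.8, 300.7] eff [-8.31, -45.6, -30.06, 0.06, 0.04, 0.04] q1 -0.0764 F [-0.0, -0.5, -0.5]
```

Contact: joint 1 torque jumped to -8 Nm, so the machine is solid. I'll back off at once, then look with the arm at longer reach and the gripper turned, where its wide part may lie past the rounded head.

```bash
python3 -m creep '{"slide":[[0,0.5,0],[0.5,1,0],[1,0.5,-1],[1,0,-1],[1,0,-1],[1,0,-1],[1,0,-1],[1,0,-1]],"turn":[0,0.15,0.18,0.18,0.18,0.18,0.18,0.18],"claw":[1,1,1,1,1,1,1,1]}' >/dev/null; python3 chk.py
python3 -m creep '{"slide":[[1,0,-0.5],[0,0,0],[0,0,0]],"turn":[0.17,0.17,0],"claw":[1,1,1]}'
python3 - <<'E'
from arm import *
s=manip.read_state(); print({k:np.round(s[k],3).tolist() for k in ["clock","joints","eef_pos","eef_rot","effort"]}); print("ik",np.round(ik(s["eef_pos"]),3))
im,d=manip.camera("top"); cv2.imwrite("pics/top3.png",im[:,:,::-1]); np.save("d_top3.npy",d)
t0=np.load("d_top.npy"); chg=(d>0)&(t0>0)&(abs(d-t0)>15)
yy,xx=np.nonzero(chg); w=world("top",np.c_[xx,yy],d); p=toplane(w,s["joints"][0])
for lo in range(150,480,20):
    m=(p[:,0]>=lo)&(p[:,0]<lo+20)&(p[:,2]>250)
    if m.sum()>20: print(lo,"arm lat",np.percentile(p[m,1],[1,99]).round(),"z",np.percentile(p[m,2],[1,99]).round(),"z at right edge",np.median(p[m][p[m,1]<np.percentile(p[m,1],4),2]).round())
im2,d2=manip.camera("side"); cv2.imwrite("pics/side3.png",im2[:,:,::-1]); np.save("d_side3.npy",d2)
im3,d3=manip.camera("wrist"); cv2.imwrite("pics/wrist3.png",im3[:,:,::-1]); np.save("d_wrist3.npy",d3)
cv2.imwrite("pics/f.png",np.vstack([np.hstack([cv2.resize(im[:,:,::-1],(400,300)),cv2.resize(im2[:,:,::-1],(400,300))]),np.hstack([cv2.resize(im3[:,:,::-1],(400,300)),np.zeros((300,400,3),np.uint8)])]))
E
```

```text
6.35 [534.4, 20.5, 240.3] eff [-0.02, -57.69, -27.46, -0.01, 0.25, 3.01] q1 -0.0302 F [-0.1, 0.4, 0.4]
clock: 6.72
eef_pos: [544.1, 20.5, 235.5]
eef_rot: [3.141, -0.0, -2.952]
wrist_force: [0.3, -0.0, 0.6]
finger_gap: 93.9
finger_force: 0.0
{'clock': 6.725, 'joints': [-0.03, 0.488, 1.689, 0.0, 0.964, -1.79], 'eef_pos': [544.088, 20.455, 235.483], 'eef_rot': [3.141, -0.0, -2.952], 'effort': [-0.026, -56.671, -28.736, -0.041, 0.062, -1.952]}
ik [-3.00000e-02  4.52000e-01  2.19000e+00  5.43221e+02]
250 arm lat [-33. -24.] z [495. 584.] z at right edge 542.0
270 arm lat [-33.  95.] z [498. 602.] z at right edge 513.0
290 arm lat [-33.  95.] z [484. 585.] z at right edge 507.0
310 arm lat [-32.  94.] z [468. 566.] z at right edge 500.0
330 arm lat [-32. 102.] z [452. 547.] z at right edge 488.0
350 arm lat [-32. 102.] z [452. 530.] z at right edge 475.0
370 arm lat [-31. 102.] z [440. 512.] z at right edge 479.0
390 arm lat [-26.  87.] z [408. 495.] z at right edge 444.0
410 arm lat [-24.  82.] z [403. 478.] z at right edge 418.0
430 arm lat [-22.  79.] z [361. 460.] z at right edge 374.0
450 arm lat [-22.  89.] z [331. 441.] z at right edge 383.0
470 arm lat [-19.  90.] z [318. 423.] z at right edge 344.0
```

View pics/f.png

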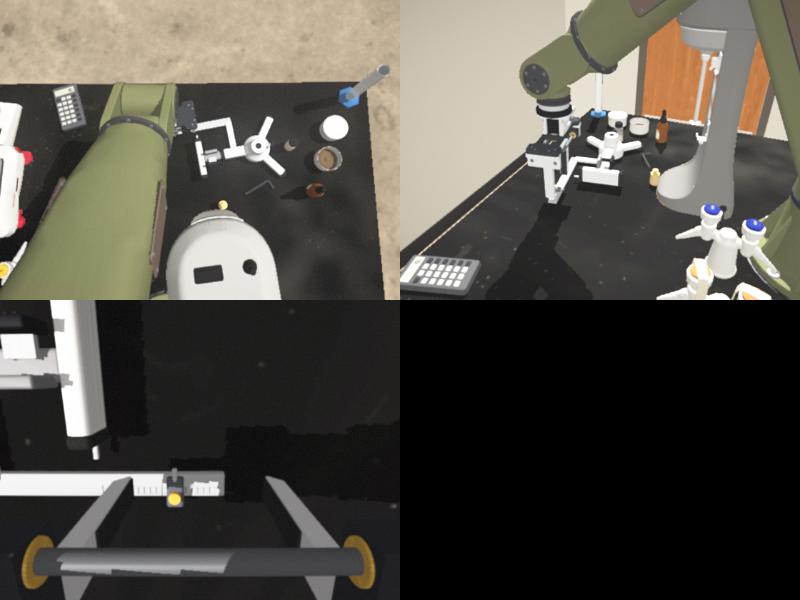

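```bash
cat > arm2.py <<'E'
from arm import *
from scipy.spatial import cKDTree
D=[([130.092,534.368,404.074],.301,1.823),([451.273,47.674,404.377],.084,1.863),([469.186,24.597,302.624],.241,2.095),([544.088,20.455,235.483],.488,2.177)]
def f(v,T,a,b): return v[0]+v[1]*np.sin(a)+v[2]*np.sin(b)-np.sqrt(T[0]**2+T[1]**2-o*o), v[3]+v[1]*np.cos(a)+v[2]*np.cos(b)-T[2]
kin=least_squares(lambda v:np.ravel([f(v,*x) for x in D]),[0,430,430,100]).x
def ik2(T):
    c,l1,l2,kk=kin; x,y,z=T; r0=np.sqrt(x*x+y*y-o*o); r=r0-c; zz=z-kk; d=np.hypot(r,zz); a=np.arctan2(r,zz)-np.arccos((d*d+l1*l1-l2*l2)/(2*d*l1)); b=np.arctan2(r-l1*np.sin(a),zz-l1*np.cos(a))
    return np.arctan2(y,x)-np.arctan2(o,r0),a,b
H=175
def model(s,T,q1,a,b,names=("top","side")):
    out=[]
    for n in names:
        d=np.load(f"d_{n}{s}.npy"); d0=np.load(f"d_{n}.npy"); yy,xx=np.nonzero((d>0)&(d<d0-15)); p=toplane(world(n,np.c_[xx,yy],d),q1)
        out.append(p)
    p=np.vstack(out); e=np.array([kin[0]+kin[1]*np.sin(a),H+kin[1]*np.cos(a)])
    x=p[:,0]-e[0]; z=p[:,2]-e[1]; S=x*np.sin(b)+z*np.cos(b); N=-x*np.cos(b)+z*np.sin(b)   # along forearm, normal (up)
    m=(S>0)&(S<330)&(abs(N)<110)&(abs(p[:,1]-34.5)<80); return np.c_[S,p[:,1],N][m]
def place(F,T):
    J,a,b=ik2(T); e=np.array([kin[0]+kin[1]*np.sin(a),H+kin[1]*np.cos(a)])
    return J,np.c_[e[0]+F[:,0]*np.sin(b)-F[:,2]*np.cos(b),F[:,1],e[1]+F[:,0]*np.cos(b)+F[:,2]*np.sin(b)]
E
python3 - <<'E'
from arm2 import *
print("kin",kin.round(1),[np.round(ik2(x[0])[1:],3).tolist() for x in D])
F=model("3",D[3][0],-.03,.488,2.177); np.save("F.npy",F)
for lo in range(0,330,30):
    m=(F[:,0]>=lo)&(F[:,0]<lo+30)
    if m.sum()<30: continue
    g=F[m]; row=[]
    for n in range(-70,90,20):
        k_=(g[:,2]>=n)&(g[:,2]<n+20); row.append((n,int(k_.sum()),*(np.percentile(g[k_,1],[1,99]).round().astype(int).tolist() if k_.sum()>10 else [])))
    print(lo,row)
M=np.load("mach.npy")
for z in range(380,540,15):
    k_=(M[:,2]>=z)&(M[:,2]<z+15); print(z,[(x,int(np.percentile(M[k_&(abs(M[:,0]-x)<10),1],98)) if (k_&(abs(M[:,0]-x)<10)).sum()>3 else None) for x in range(190,345,20)])
E
```

```text
kin [ -7.8 397.1 446.  138.1] [[0.319, 1.823], [0.084, 1.865], [0.227, 2.093], [0.483, 2.177]]
30 [(-70, 0), (-50, 0), (-30, 0), (-10, 0), (10, 0), (30, 0), (50, 37, -33, -32), (70, 154, -32, -29)]
60 [(-70, 0), (-50, 0), (-30, 0), (-10, 0), (10, 2), (30, 3), (50, 209, -32, -29), (70, 423, -31, -23)]
90 [(-70, 0), (-50, 0), (-30, 0), (-10, 0), (10, 56, -34, -26), (30, 183, -34, -30), (50, 175, -34, -30), (70, 658, -33, 97)]
120 [(-70, 0), (-50, 0), (-30, 0), (-10, 287, 37, 92), (10, 73, -33, 98), (30, 114, -33, -32), (50, 131, -33, -32), (70, 797, -32, 104)]
150 [(-70, 0), (-50, 0), (-30, 0), (-10, 583, 37, 94), (10, 516, -32, 105), (30, 114, -32, 104), (50, 109, -32, -31), (70, 1004, -32, 104)]
180 [(-70, 0), (-50, 0), (-30, 14, 33, 55), (-10, 596, 38, 95), (10, 608, -32, 105), (30, 440, -31, 105), (50, 104, -32, 102), (70, 1098, -31, 103)]
210 [(-70, 0), (-50, 0), (-30, 109, 27, 69), (-10, 516, 67, 94), (10, 520, 94, 100), (30, 571, -29, 103), (50, 451, -27, 101), (70, 1140, -22, 88)]
240 [(-70, 0), (-50, 0), (-30, 172, 33, 74), (-10, 454, 73, 93), (10, 482, -24, 98), (30, 511, -24
[... 790 characters left out ...]
), (250, -50), (270, -49), (290, -49), (310, -57), (330, -69)]
455 [(190, None), (210, None), (230, None), (250, None), (270, None), (290, None), (310, None), (330, -83)]
470 [(190, None), (210, None), (230, None), (250, None), (270, -50), (290, -50), (310, -57), (330, -75)]
485 [(190, None), (210, None), (230, None), (250, -54), (270, -52), (290, -54), (310, -60), (330, -78)]
500 [(190, None), (210, None), (230, None), (250, -65), (270, -63), (290, -67), (310, -75), (330, -95)]
515 [(190, None), (210, None), (230, None), (250, None), (270, -90), (290, -105), (310, None), (330, None)]
530 [(190, None), (210, None), (230, None), (250, None), (270, None), (290, -146), (310, None), (330, None)]
```

The rows show the forearm sits offset above the elbow–wrist line, so it rides higher than I assumed. I'll redo the clearance with its real cross-section, checked against the felt contact.

```bash
cat > arm3.py <<'E'
from arm import *
D=[([130.092,534.368,404.074],.301,1.823),([451.273,47.674,404.377],.084,1.863),([469.186,24.597,302.624],.241,2.095),([544.088,20.455,235.483],.488,2.177)]
def f(v,T,a,b): return v[0]+v[1]*np.sin(a)+v[2]*np.sin(b+v[4])-np.sqrt(T[0]**2+T[1]**2-o*o), v[3]+v[1]*np.cos(a)+v[2]*np.cos(b+v[4])-T[2]
fit=least_squares(lambda v:np.r_[np.ravel([f(v,*x) for x in D]),v[4]*.5],[0,430,430,100,0.]); kin=fit.x
c_,l1,l2,kk,dl=kin
def ik3(T):
    x,y,z=T; r0=np.sqrt(x*x+y*y-o*o); r=r0-c_; zz=z-kk; d=np.hypot(r,zz); a=np.arctan2(r,zz)-np.arccos((d*d+l1*l1-l2*l2)/(2*d*l1)); b=np.arctan2(r-l1*np.sin(a),zz-l1*np.cos(a))
    return np.arctan2(y,x)-np.arctan2(o,r0),a,b
H=kk+76
def toF(p,a,b):
    x=p[:,0]-(c_+l1*np.sin(a)); z=p[:,2]-(H+l1*np.cos(a)); return np.c_[x*np.sin(b)+z*np.cos(b),p[:,1],-x*np.cos(b)+z*np.sin(b)]
out=[]
for s,T,q1 in [("3",D[3][0],-.03),("2",D[2][0],-.026),("1",D[1][0],.025)]:
    _,a,b=ik3(T)
    for n in ("top","side"):
        d=np.load(f"d_{n}{s}.npy"); d0=np.load(f"d_{n}.npy"); yy,xx=np.nonzero((d>0)&((d<d0-15)|(d0==0))); p=toF(toplane(world(n,np.c_[xx,yy],d),q1),a,b)
        out.append(p[(p[:,0]>20)&(p[:,0]<330)&(abs(p[:,2])<120)&(abs(p[:,1]-34.5)<80)])
F=np.vstack(out); W=np.full((12,24),-99.)
for i in range(12):
    for j in range(24):
        m=(F[:,0]>=30*i)&(F[:,0]<30*i+30)&(F[:,2]>=-120+10*j)&(F[:,2]<-110+10*j)
        if m.sum()>8: W[i,j]=np.percentile(abs(F[m,1]-34.5),97)
M=np.load("mach.npy"); prof={190:-60,200:-58,210:-56,220:-55,230:-53,240:-51,250:-50,260:-49.5,270:-49,280:-49,290:-49.5,300:-52,310:-56,320:-62,330:-70}
syn=np.array([(x,y-(0 if z<490 else 3+(z-490)*.6),z) for x,y in prof.items() for z in range(400,504,4)],float); M=np.vstack([M,syn])
def clear(T,full=False):
    J,a,b=ik3(T); p=toF(toplane(M,J),a,b); i=(p[:,0]//30).astype(int); j=((p[:,2]+120)//10).astype(int); ok=(i>=0)&(i<11)&(j>=0)&(j<24)
    p,m,i,j=p[ok],M[ok],i[ok],j[ok]; w=W[i,j]; k=w>-50; g=abs(p[k,1]-34.5)-w[k]
    q=np.argsort(g)[min(3,len(g)-1)]; return J,round(float(g[q]),1),m[k][q].round().tolist(),p[k][q].round().tolist()
E
python3 - <<'E'
from arm3 import *
print("kin",kin.round(3),"res",np.abs(fit.fun).max().round(2))
print("N:",list(range(-60,120,10)))
for i in range(1,11): print(30*i,[int(w) if w>-50 else '.' for w in W[i,6:24]])
print("contact pose",clear((469.1,1.5,300.7)))
for T in [(469,10,300),(541,-4,225),(541,-15,225),(530,-25,237),(514,-14,242),(466,-32,225),(478,-95,225),(412,14,225),(424,-49,225)]: print(T,clear(T))
E
```

```text
kin [-1.24800e+00  4.23556e+02  4.50213e+02  1.49708e+02  8.80000e-02] res 0.38
N: [-60, -50, -40, -30, -20, -10, 0, 10, 20, 30, 40, 50, 60, 70, 80, 90, 100, 110]
30 ['.', '.', '.', '.', '.', '.', '.', '.', '.', '.', 49, 32, '.', '.', '.', '.', '.', '.']
60 ['.', '.', '.', '.', '.', 66, 66, 65, 64, 62, 51, 26, '.', '.', '.', '.', '.', '.']
90 ['.', '.', '.', '.', 66, 67, 67, 66, 63, 61, 47, '.', '.', '.', '.', '.', '.', '.']
120 ['.', '.', 68, 68, 67, 67, 68, 68, 63, 59, 44, '.', '.', '.', '.', '.', '.', '.']
150 [53, 61, 67, 67, 66, 66, 66, 69, 68, 56, 33, '.', '.', '.', '.', '.', '.', '.']
180 [52, 63, 70, 70, 66, 66, 66, 68, 68, 54, 28, '.', '.', '.', '.', '.', '.', '.']
210 [52, 61, 69, 69, 69, 68, 65, 67, 67, 51, 32, '.', '.', '.', '.', '.', '.', '.']
240 [50, 58, 63, 65, 66, 67, 65, 62, 56, 46, 26, '.', '.', '.', '.', '.', '.', '.']
270 [47, 57, 61, 63, 64, 64, 62, 59, 53, 42, 18, '.', '.', '.', '.', '.', '.', '.']
300 [44, 52, 57, 59, 59, 58, 58, 54, 46, 34, 17, '.', '.', '.', '.', '.', '.', '.']
contact pose (np.float64(-0.07554460869460529), -6.9, [270.0, -49.0, 480.0], [232
[... 241 characters left out ...]
p.float64(-0.09595308806656128), -12.1, [290.0, -50.0, 480.0], [147.0, -21.0, -28.0])
(530, -25, 237) (np.float64(-0.11673637173124418), -17.5, [280.0, -49.0, 488.0], [150.0, -16.0, -26.0])
(514, -14, 242) (np.float64(-0.09905562969246179), -15.1, [290.0, -50.0, 476.0], [181.0, -21.0, -24.0])
(466, -32, 225) (np.float64(-0.1476428047670385), -28.9, [290.0, -50.0, 456.0], [219.0, -6.0, -13.0])
(478, -95, 225) (np.float64(-0.27197661690297426), -65.9, [290.0, -50.0, 456.0], [204.0, 30.0, -24.0])
(412, 14, 225) (np.float64(-0.05566389560105391), 0.4, [280.0, -49.0, 484.0], [228.0, -33.0, 28.0])
(424, -49, 225) (np.float64(-0.20161660266970466), -42.3, [290.0, -50.0, 432.0], [265.0, 10.0, -7.0])
```

The calibrated model says the plain vertical approach is blocked by 20–60 mm. The interface says a pose out of reach is "approached as far as the arm can", so turning past the joint 6 range might make the wrist tilt and carry the fingers sideways. I'll rise clear and see what the arm does.

```bash
python3 -m creep '{"slide":[[-1,1,4],[-1,1,4],[0,0,0],[0,0,0],[0,0,0],[0,0,0],[0,0,0],[0,0,0]],"turn":[0.17,0.17,0.17,0.17,0.17,0.17,0.17,0.17],"claw":[1,1,1,1,1,1,1,1]}'; python3 - <<'E'
from h import *
s=manip.read_state(); print({k:np.round(s[k],3).tolist() for k in ["clock","joints","eef_pos","eef_rot","effort"]})
E
```

```text
clock: 7.88
eef_pos: [486.7, 180.5, 295.3]
eef_rot: [-3.033, -0.134, -1.763]
wrist_force: [-0.1, -0.2, -0.2]
finger_gap: 93.8
finger_force: 0.0
{'clock': 7.875, 'joints': [0.308, 0.35, 1.73, -0.196, 1.038, -2.551], 'eef_pos': [486.65, 180.464, 295.336], 'eef_rot': [-3.033, -0.134, -1.763], 'effort': [-5.942, -52.771, -31.796, 0.586, 0.769, -0.005]}
```

The wrist does tilt (joint 4 = -0.2) at the joint 6 limit, trading position against orientation. I'll let it settle and fit a full kinematic model to that compromise.

```bash
stat -c '%w' h.py; date; python3 -m creep '{"slide":[[0,0,0],[0,0,0],[0,0,0]],"turn":[0,0,0],"claw":[1,1,1]}' >/dev/null
cat > fk.py <<'E'
from h import *
from scipy.spatial.transform import Rotation as Ro
from scipy.optimize import least_squares
c_,l1,l2,kk,dl,o=-1.248,423.556,450.213,149.708,.088,36.9
def fk(q,d=76.,s4=1,o4=0.):
    b=q[1]+q[2]; a=q[1]
    R=Ro.from_euler('z',q[0])*Ro.from_euler('y',b)*Ro.from_euler('z',s4*q[3])*Ro.from_euler('y',q[4])*Ro.from_euler('z',q[5]+np.pi/2)
    H=kk+d; w=np.array([c_+l1*np.sin(a)+l2*np.sin(b+dl),o,H+l1*np.cos(a)+l2*np.cos(b+dl)])
    return Ro.from_euler('z',q[0]).apply(w)+R.apply([0,0,d]),R
E
python3 - <<'E'
from fk import *
s=manip.read_state(); q=np.array(s["joints"]); print({k:np.round(s[k],4).tolist() for k in ["clock","joints","eef_pos","eef_rot"]})
Rm=Ro.from_euler('xyz',s["eef_rot"])
for s4 in (1,-1):
    for d in (60,76,90,110,130):
        p,R=fk(q,d,s4); print(s4,d,(p-s["eef_pos"]).round(1),(R*Rm.inv()).as_rotvec().round(3))
E
```

```text
2026-12-02 18:07:23.270173553 +0000
Wed Dec  2 18:26:48 UTC 2026
{'clock': 8.25, 'joints': [0.3029, 0.3501, 1.7294, -0.194, 1.0395, -2.5532], 'eef_pos': [487.6017, 178.2624, 295.5591], 'eef_rot': [-3.0352, -0.1326, -1.7667]}
1 60 [-1.   2.  -0.1] [-0.  0. -0.]
1 76 [ 0.3 -0.4  0.1] [-0.  0. -0.]
1 90 [ 1.4 -2.5  0.3] [-0.  0. -0.]
1 110 [ 3.  -5.5  0.6] [-0.  0. -0.]
1 130 [ 4.5 -8.5  0.9] [-0.  0. -0.]
-1 60 [-6.9 21.  -0.1] [ 0.324  0.101 -0.189]
-1 76 [-7.2 23.7  0.1] [ 0.324  0.101 -0.189]
-1 90 [-7.5 26.1  0.3] [ 0.324  0.101 -0.189]
-1 110 [-7.9 29.4  0.6] [ 0.324  0.101 -0.189]
-1 130 [-8.4 32.8  0.9] [ 0.324  0.101 -0.189]
```

```bash
cat >> fk.py <<'E'
d0=74.
lo=np.array([-3.03,-.79,.23,-1.04,0,-2.55]); hi=np.array([3.03,2.21,2.52,4.18,3.07,2.55])
def solve(cmd,q0,w):
    T=np.array(cmd[:3]); R=Ro.from_euler('xyz',[np.pi,0,cmd[3]])
    def r(q): p,Q=fk(q,d0); return np.r_[(p-T)*w,(R*Q.inv()).as_rotvec()]
    s=least_squares(r,np.clip(q0,lo+1e-6,hi-1e-6),bounds=(lo,hi),xtol=1e-12,ftol=1e-12); return s.x
def fingers(q,gap=94,l=199):
    p,R=fk(q,d0); c=p+R.apply([0,0,l]); h=R.apply([0,gap/2+6,0]); return c+h,c-h
E
python3 - <<'E'
from fk import *
q=np.array([0.3029,0.3501,1.7294,-0.194,1.0395,-2.55])
for w in (.0005,.001,.0015,.002,.003,.005):
    x=solve((524.1,40.4,315.65,-1.59),q,w); p,R=fk(x,d0); print(w,x.round(3),p.round(1),R.as_euler('xyz').round(3))
p,R=fk(q,d0)
# residual direction orthogonal to first five joints, for scale guess
e=np.array([524.1,40.4,315.65])-p; er=(Ro.from_euler('xyz',[np.pi,0,-1.59])*R.inv()).as_rotvec(); print("err",e.round(1),er.round(3))
E
```

```text
0.0005 [ 0.529  0.239  1.843 -0.026  1.059 -2.55 ] [388.8 267.9 307.2] [-3.129 -0.018 -1.621]
0.001 [ 0.424  0.294  1.814 -0.09   1.027 -2.55 ] [431.2 228.6 291.4] [-3.095 -0.062 -1.694]
0.0015 [ 0.317  0.329  1.788 -0.157  1.008 -2.55 ] [466.5 181.8 284.6] [-3.057 -0.105 -1.767]
0.002 [ 0.24   0.341  1.767 -0.204  1.004 -2.55 ] [487.8 144.6 286.3] [-3.027 -0.134 -1.822]
0.003 [ 0.154  0.344  1.742 -0.254  1.01  -2.55 ] [507.5 100.  295.2] [-2.991 -0.165 -1.891]
0.005 [ 0.09   0.338  1.722 -0.288  1.02  -2.55 ] [518.4  65.7 306. ] [-2.962 -0.185 -1.946]
err [  36.4 -137.8   20. ] [0.143 0.092 0.172]
```

```bash
cat > plan.py <<'E'
from fk import *
import arm3
def clearq(q):
    M=arm3.M; p=arm3.toF(arm3.toplane(M,q[0]),q[1],q[1]+q[2]+dl); i=(p[:,0]//30).astype(int); j=((p[:,2]+120)//10).astype(int); ok=(i>=0)&(i<11)&(j>=0)&(j<24)
    p,i,j=p[ok],i[ok],j[ok]; w=arm3.W[i,j]; k=w>-50; g=np.sort(abs(p[k,1]-34.5)-w[k]); return round(float(g[min(3,len(g)-1)])+7,1)
def plan(P,yaw,q0,w,which=None):
    best=None
    for side in ((0,1) if which is None else (which,)):
        cmd=np.r_[P[:2],P[2]+199.]+np.array([-20,60,0])
        for _ in range(40):
            q=solve(np.r_[cmd,yaw],q0,w); e=np.array(P)-fingers(q)[side]
            if np.linalg.norm(e)<.3: break
            cmd=cmd+e*.9
        A,B=fingers(q)[side],fingers(q)[1-side]
        print("w",w,"yaw %.2f"%yaw,"side",side,"err %.1f"%np.linalg.norm(e),"cmd",cmd.round(),"q",q.round(3),"tcp",fk(q,d0)[0].round(),"tooldir",fk(q,d0)[1].apply([0,0,1]).round(2),"B",B.round(),"clr",clearq(q))
E
python3 - <<'E'
from plan import *
q0=np.array([0.1,.35,1.73,-.3,1.03,-2.55])
print("check contact", clearq(np.array([-.0755,*[.241,1.854],0,1.045,0])))
for w in (.0015,.002):
    for yaw in (-1.5,-1.0,-.5,0.,.5): plan((436,-118,22),yaw,q0,w)
E
```

```text
check contact 0.1
w 0.0015 yaw -1.50 side 0 err 236.7 cmd [ 578. -320.  451.] q [-0.513  0.761  1.916 -1.04   0.209 -2.55 ] tcp [ 431. -216.   44.] tooldir [ 0.21 -0.32 -0.92] B [ 525. -284. -127.] clr -44.4
w 0.0015 yaw -1.50 side 1 err 216.0 cmd [ 448. -323.  420.] q [-0.528  0.723  2.014 -1.04   0.185 -2.55 ] tcp [ 394. -201.   44.] tooldir [ 0.18 -0.29 -0.94] B [ 378. -254. -154.] clr -54.8Traceback (most recent call last):
  File "<stdin>", line 5, in <module>
  File "plan.py", line 15, in plan
    print("w",w,"yaw %.2f"%yaw,"side",side,"err %.1f"%np.linalg.norm(e),"cmd",cmd.round(),"q",q.round(3),"tcp",fk(q,d0)[0].round(),"tooldir",fk(q,d0)[1].apply([0,0,1]).round(2),"B",B.round(),"clr",clearq(q))
                                                                                                                                                                                                     ~~~~~~^^^
  File "plan.py", line 5, in clearq
    p,i,j=p[ok],i[ok],j[ok]; w=arm3.W[i,j]; k=w>-50; g=np.sort(abs(p[k,1]-34.5)-w[k]); return round(float(g[min(3,len(g)-1)])+7,1)
                                                                                                          ~^^^^^^^^^^^^^^^^^
IndexError: index -1 is out of bounds for axis 0 with size 0
```

```bash
cat > scan.py <<'E'
from plan import *
def qstar(P,t,pitch,side,q0,j6=-2.55,gap=94):
    def r(v):
        q=np.array([v[0],v[1],v[2],t,v[3],j6]); td=fk(q,d0)[1].apply([0,0,1]); rad=np.array([np.cos(v[0]),np.sin(v[0]),0])
        return np.r_[(fingers(q,gap)[side]-P)/100,(td@rad-pitch)]
    s=least_squares(r,q0); v=s.x; return np.array([v[0],v[1],v[2],t,v[3],j6]),np.abs(s.fun).max()
def show(q,side,gap=94):
    f=fingers(q,gap); td=fk(q,d0)[1].apply([0,0,1]); ty=fk(q,d0)[1].apply([0,1,0]); 
    return "tcp %s dir %s B %s toolY ang %.0f clr"%(fk(q,d0)[0].round().tolist(),td.round(2).tolist(),f[1-side].round().tolist(),np.degrees(np.arctan2(ty[1],ty[0]))%180)
E
python3 - <<'E'
from scan import *
for side in (0,1):
  for t in (-.2,-.4,-.6,-.8):
    for pitch in (-.2,0,.2):
      q,e=qstar(np.array([436,-118,22.]),t,pitch,side,[-.05,.45,1.75,1.]); 
      try: c=clearq(q)
      except IndexError: c=99
      if e<.01: print(side,t,pitch,q.round(2).tolist(),show(q,side),c)
E
```

```text
0 -0.2 -0.2 [-0.29, 0.55, 1.67, -0.2, 1.13, -2.55] tcp [522.0, -133.0, 209.0] dir [-0.24, -0.11, -0.96] B [510.0, -193.0, 12.0] toolY ang 135 clr -59.5
0 -0.2 0 [-0.3, 0.43, 1.82, -0.2, 0.9, -2.55] tcp [483.0, -125.0, 222.0] dir [-0.05, -0.15, -0.99] B [512.0, -191.0, 29.0] toolY ang 136 clr -62.8
0 -0.2 0.2 [-0.32, 0.32, 1.97, -0.2, 0.66, -2.55] tcp [443.0, -118.0, 228.0] dir [0.15, -0.18, -0.97] B [510.0, -189.0, 47.0] toolY ang 136 clr -62.4
0 -0.4 -0.2 [-0.18, 0.57, 1.67, -0.4, 1.14, -2.55] tcp [532.0, -84.0, 201.0] dir [-0.26, -0.31, -0.91] B [525.0, -175.0, 16.0] toolY ang 148 clr -29.1
0 -0.4 0 [-0.2, 0.45, 1.82, -0.4, 0.91, -2.55] tcp [494.0, -84.0, 217.0] dir [-0.06, -0.3, -0.95] B [527.0, -170.0, 33.0] toolY ang 150 clr -36.9
0 -0.4 0.2 [-0.23, 0.34, 1.97, -0.4, 0.67, -2.55] tcp [453.0, -87.0, 225.0] dir [0.14, -0.28, -0.95] B [526.0, -167.0, 50.0] toolY ang 151 clr -45.0
0 -0.6 -0.2 [-0.06, 0.6, 1.69, -0.6, 1.16, -2.55] tcp [532.0, -36.0, 184.0] dir [-0.23, -0.5, -0.83] B [536.0, -153.0, 15.0] toolY ang 161 clr 5.7
0 -0.6 0 [-0.09, 0.47, 1.84, -0.6, 0.93, -2.55] tcp [495.0
[... 1733 characters left out ...]
6, 0.82, -2.55] tcp [391.0, -24.0, 200.0] dir [-0.03, -0.41, -0.91] B [333.0, -95.0, 15.0] toolY ang 167 clr 1.0
1 -0.6 0.2 [-0.16, 0.22, 2.24, -0.6, 0.56, -2.55] tcp [356.0, -42.0, 196.0] dir [0.15, -0.33, -0.93] B [335.0, -95.0, -2.0] toolY ang 167 clr -13.5
1 -0.8 -0.2 [0.06, 0.44, 2.02, -0.8, 1.1, -2.55] tcp [416.0, 15.0, 178.0] dir [-0.16, -0.65, -0.74] B [332.0, -112.0, 39.0] toolY ang 177 clr 36.4
1 -0.8 0 [-0.02, 0.32, 2.14, -0.8, 0.86, -2.55] tcp [385.0, -9.0, 189.0] dir [-0.01, -0.54, -0.84] B [330.0, -116.0, 22.0] toolY ang 179 clr 18.0
1 -0.8 0.2 [-0.12, 0.23, 2.25, -0.8, 0.59, -2.55] tcp [353.0, -34.0, 191.0] dir [0.15, -0.42, -0.89] B [332.0, -117.0, 4.0] toolY ang 180 clr -2.9
```

There is a tilted configuration (joint 4 ≈ -0.8, tilt ≈ 36°) with the fingers astride fin and lever and about 20 mm of forearm clearance. Next I'll estimate which commanded pose yields it.

```bash
cat > inv.py <<'E'
from scan import *
def jac(q):
    p0,R0=fk(q,d0); J=np.zeros((6,5))
    for i in range(5):
        h=q.copy(); h[i]+=1e-5; p,R=fk(h,d0); J[:,i]=np.r_[(p-p0),(R*R0.inv()).as_rotvec()]/1e-5
    return J
def cmd_for(P,t,side,w,q0=(-.0,.5,1.86,.95),gap=94):
    def r(v):
        q=np.array([v[0],v[1],v[2],t,v[3],-2.55]); p,R=fk(q,d0); er=(Ro.from_euler('xyz',[np.pi,0,v[4]])*R.inv()).as_rotvec()
        e=np.r_[v[5:8]*100*w*w,er]; g=jac(q).T@e; g[:3]/=1; return np.r_[(fingers(q,gap)[side]-P)/50,g]
    best=None
    for y0 in (-1.,-.5,0,.5):
        s=least_squares(r,np.r_[q0,y0,.3,-1.5,.3],max_nfev=400)
        if best is None or s.cost<best.cost: best=s
    v=best.x; q=np.array([v[0],v[1],v[2],t,v[3],-2.55]); p=fk(q,d0)[0]; return q,np.r_[p+v[5:8]*100,v[4]],best.cost
E
python3 - <<'E'
from inv import *
for w in (.0015,.002,.003):
  for t in (-.6,-.7,-.8):
    q,c,k=cmd_for(np.array([436,-118,22.]),t,0,w); print(w,t,q.round(3).tolist(),"cmd",c.round(2).tolist(),"cost %.1e"%k,show(q,0),clearq(q), solve(c,q,w).round(2).tolist())
E
```

```text
0.0015 -0.6 [-0.149, 0.339, 1.993, -0.6, 0.653, -2.55] cmd [506.86, -337.93, 494.21, -1.57] cost 3.6e-22 tcp [451.0, -56.0, 218.0] dir [0.18, -0.37, -0.91] B [535.0, -142.0, 51.0] toolY ang 166 clr -21.2 [0.06, 0.15, 1.82, -0.29, 1.11, -2.55]
0.0015 -0.7 [-0.128, 0.317, 2.041, -0.7, 0.585, -2.55] cmd [517.1, -328.58, 563.95, -1.46] cost 3.6e-21 tcp [438.0, -46.0, 215.0] dir [0.24, -0.39, -0.89] B [536.0, -129.0, 54.0] toolY ang 174 clr -14.1 [0.24, -0.05, 1.66, -0.1, 1.51, -2.55]
0.0015 -0.8 [-0.116, 0.295, 2.089, -0.8, 0.516, -2.55] cmd [522.66, -311.7, 633.82, -1.36] cost 2.6e-22 tcp [426.0, -39.0, 212.0] dir [0.3, -0.39, -0.87] B [536.0, -116.0, 56.0] toolY ang 1 clr -9.8 [0.35, -0.14, 1.43, 0.05, 1.86, -2.55]
0.002 -0.6 [-0.149, 0.339, 1.993, -0.6, 0.653, -2.55] cmd [482.24, -214.52, 373.28, -1.57] cost 1.7e-22 tcp [451.0, -56.0, 218.0] dir [0.18, -0.37, -0.91] B [535.0, -142.0, 51.0] toolY ang 166 clr -21.2 [-0.15, 0.34, 1.99, -0.6, 0.65, -2.55]
0.002 -0.7 [-0.128, 0.317, 2.041, -0.7, 0.585, -2.55] cmd [482.61, -204.88, 411.23, -1.46] cost 1.6e-22 tcp [438.0, -46.0, 215.0] dir [
[... 365 characters left out ...]
0.339, 1.993, -0.6, 0.653, -2.55] cmd [464.66, -126.36, 286.89, -1.57] cost 1.5e-22 tcp [451.0, -56.0, 218.0] dir [0.18, -0.37, -0.91] B [535.0, -142.0, 51.0] toolY ang 166 clr -21.2 [-0.15, 0.34, 1.99, -0.6, 0.65, -2.55]
0.003 -0.7 [-0.128, 0.317, 2.041, -0.7, 0.585, -2.55] cmd [457.97, -116.52, 302.14, -1.46] cost 3.8e-22 tcp [438.0, -46.0, 215.0] dir [0.24, -0.39, -0.89] B [536.0, -129.0, 54.0] toolY ang 174 clr -14.1 [-0.13, 0.32, 2.04, -0.7, 0.59, -2.55]
0.003 -0.8 [-0.116, 0.295, 2.089, -0.8, 0.516, -2.55] cmd [449.8, -107.12, 317.35, -1.36] cost 8.1e-21 tcp [426.0, -39.0, 212.0] dir [0.3, -0.39, -0.87] B [536.0, -116.0, 56.0] toolY ang 1 clr -9.8 [-0.12, 0.29, 2.09, -0.8, 0.52, -2.55]
```

```bash
python3 - <<'E'
from inv import *
from scipy.linalg import null_space
q=np.array([0.3029,0.3501,1.7294,-0.194,1.0395,-2.5532]); p,R=fk(q,d0); td=R.apply([0,0,1]); print("dir",td.round(3))
e=np.r_[np.array([524.1,40.4,315.65])-p,(Ro.from_euler('xyz',[np.pi,0,-1.59])*R.inv()).as_rotvec()]
for w in (.0005,.001,.0015,.002,.003,.005,.01):
    S=np.diag([w]*3+[1]*3); n=null_space((S@jac(q)).T)[:,0]; A=np.c_[n,np.r_[0,0,0,td]]; ew=S@e; x,*_=np.linalg.lstsq(A,ew,rcond=None); x1=n@ew
    print(w,"two-term",x.round(4),np.linalg.norm(ew-A@x).round(4),"n only",np.linalg.norm(ew-n*x1).round(4),"of",np.linalg.norm(ew).round(3))
E
```

```text
dir [ 0.079 -0.15  -0.986]
0.0005 two-term [ 0.1038 -0.1442] 0.1547 n only 0.2086 of 0.25
0.001 two-term [ 0.2125 -0.0783] 0.1128 n only 0.1331 of 0.28
0.0015 two-term [0.3221 0.0086] 0.0582 n only 0.0587 of 0.323
0.002 two-term [0.4238 0.0978] 0.0587 n only 0.096 of 0.375
0.003 two-term [0.585  0.2471] 0.2156 n only 0.2768 of 0.494
0.005 two-term [0.7595 0.4141] 0.5569 n only 0.6168 of 0.758
0.01 two-term [0.8818 0.5328] 1.3473 n only 1.3854 of 1.459
```

```bash
cat > search.py <<'E'
from inv import *
from scipy.optimize import minimize
from multiprocessing import Pool
P=np.array([489,-116,24.]); q0=np.array([0,.5,1.86,-.8,.95,-2.55])
def ev(c,w=.0017):
    q=solve(c,q0,w); f=fingers(q); m=(f[0]+f[1])/2
    try: cl=clearq(q)
    except IndexError: cl=60
    return q,m,f,cl
def cost(c):
    q,m,f,cl=ev(c); return np.sum((m-P)**2)/100+max(0,6-cl)**2/4+max(0,12-min(f[0][2],f[1][2]))**2/20
def run(s):
    r=np.random.default_rng(s); best=None
    for _ in range(60):
        c=r.uniform([380,-600,200,-1.7],[750,0,650,1.]); k=cost(c)
        if best is None or k<best[0]: best=(k,c)
    z=minimize(cost,best[1],method="Nelder-Mead",options=dict(maxfev=150,initial_simplex=best[1]+np.vstack([np.zeros(4),np.diag([40,40,40,.15])]))); return z.fun,z.x
if __name__=="__main__":
    import os
    with Pool(min(16,os.cpu_count())) as p: R=sorted(p.map(run,range(16)),key=lambda t:t[0])
    for k,c in R[:5]:
        q,m,f,cl=ev(c); print(round(k,2),"cmd",c.round(2).tolist(),"q",q.round(2).tolist(),"f",f[0].round().tolist(),f[1].round().tolist(),"dir",fk(q,d0)[1].apply([0,0,1]).round(2).tolist(),"clr",cl)
E
time OMP_NUM_THREADS=1 timeout 150 python3 search.py; date; nproc
```

```text
10.75 cmd [516.07, -224.98, 429.77, -1.48] q [-0.06, 0.35, 2.0, -0.61, 0.63, -2.55] f [442.0, -80.0, 16.0] [543.0, -94.0, 45.0] dir [0.21, -0.35, -0.91] clr 3.3
14.99 cmd [485.44, -233.12, 672.94, -1.07] q [-0.09, 0.24, 2.21, -1.04, 0.34, -2.55] f [432.0, -100.0, 19.0] [526.0, -66.0, 56.0] dir [0.45, -0.32, -0.83] clr 3.9
15.03 cmd [484.81, -234.25, 674.31, -1.07] q [-0.09, 0.24, 2.21, -1.04, 0.34, -2.55] f [432.0, -100.0, 20.0] [526.0, -67.0, 57.0] dir [0.45, -0.33, -0.83] clr 3.6
15.29 cmd [505.04, -221.9, 658.79, -1.07] q [-0.08, 0.26, 2.19, -1.04, 0.34, -2.55] f [443.0, -99.0, 17.0] [536.0, -65.0, 54.0] dir [0.45, -0.32, -0.83] clr 3.1
15.47 cmd [503.68, -218.87, 657.69, -1.07] q [-0.08, 0.26, 2.19, -1.04, 0.33, -2.55] f [441.0, -97.0, 16.0] [534.0, -62.0, 53.0] dir [0.45, -0.32, -0.83] clr 4.0
Wed Dec  2 18:30:12 UTC 2026
4
real	0m34.704s
user	1m49.445s
sys	0m0.127s
```

```bash
cat > search2.py <<'E'
import search as S, sys
from search import *
PA=np.array([float(x) for x in sys.argv[1:4]]) if len(sys.argv)>3 else np.array([442,-118,20.])
W=float(sys.argv[4]) if len(sys.argv)>4 else .0017
u=np.array([-.189,.982]); v_=np.array([.982,.189]); LG=np.array([480.7,-108.5])
def cost2(c,side):
    q,m,f,cl=ev(c,W); A,B=f[side],f[1-side]; b=(B[:2]-LG); bu,bv=b@u,b@v_
    over=max(0,50-B[2]) if (10<bu<50 and abs(bv)<85) else 0
    return np.sum((A-PA)**2)/50+max(0,5-cl)**2/4+max(0,10-B[2])**2/20+over**2/20
def run2(s):
    r=np.random.default_rng(s); best=None; side=s%2
    for _ in range(50):
        c=r.uniform([350,-500,200,-1.7],[700,50,700,.3]); k=cost2(c,side)
        if best is None or k<best[0]: best=(k,c)
    z=minimize(cost2,best[1],args=(side,),method="Nelder-Mead",options=dict(maxfev=220,initial_simplex=best[1]+np.vstack([np.zeros(4),np.diag([40,40,40,.15])]))); return z.fun,z.x,side
if __name__=="__main__":
    with Pool(4) as p: R=sorted(p.map(run2,range(16)),key=lambda t:t[0])
    for k,c,s in R[:5]:
        q,m,f,cl=ev(c,W); print(round(k,2),"side",s,"cmd",c.round(2).tolist(),"q",q.round(2).tolist(),"A",f[s].round().tolist(),"B",f[1-s].round().tolist(),"dir",fk(q,d0)[1].apply([0,0,1]).round(2).tolist(),"clr",cl)
E
OMP_NUM_THREADS=1 timeout 200 python3 search2.py
```

```text
6.8 side 0 cmd [484.13, -242.79, 688.71, -1.07] q [-0.09, 0.23, 2.2, -1.04, 0.34, -2.55] A [436.0, -103.0, 26.0] B [530.0, -70.0, 64.0] dir [0.46, -0.33, -0.83] clr 3.0
6.84 side 0 cmd [484.09, -248.09, 691.06, -1.06] q [-0.09, 0.23, 2.2, -1.04, 0.34, -2.55] A [437.0, -103.0, 26.0] B [530.0, -69.0, 64.0] dir [0.46, -0.33, -0.83] clr 3.2
6.9 side 0 cmd [483.88, -250.7, 692.68, -1.05] q [-0.09, 0.23, 2.2, -1.04, 0.34, -2.55] A [437.0, -102.0, 26.0] B [530.0, -69.0, 65.0] dir [0.46, -0.33, -0.82] clr 3.3
7.44 side 0 cmd [483.76, -271.82, 696.02, -1.03] q [-0.09, 0.23, 2.2, -1.04, 0.34, -2.55] A [438.0, -101.0, 26.0] B [531.0, -67.0, 64.0] dir [0.46, -0.33, -0.83] clr 3.5
8.51 side 0 cmd [481.37, -319.42, 707.18, -0.97] q [-0.09, 0.23, 2.2, -1.04, 0.33, -2.55] A [440.0, -100.0, 26.0] B [533.0, -66.0, 65.0] dir [0.47, -0.32, -0.82] clr 2.7
```

The model says this tilted pose falls a few mm short of a full hook, but it may still reach the bar's edge. I'll go to a safe waypoint on that branch first and compare the real arm with the model.

```bash
sed -i 's/^PA=.*/PA=np.array([float(x) for x in sys.argv[1:4]]) if len(sys.argv)>3 and __name__=="__main__" else np.array([442,-118,20.])/; s/^W=.*/W=float(sys.argv[4]) if len(sys.argv)>4 and __name__=="__main__" else .0017/' search2.py
OMP_NUM_THREADS=1 timeout 150 python3 search2.py 440 -60 90 .0017 | head -3
OMP_NUM_THREADS=1 python3 - <<'E'
from plan import *
q=np.array([0.3029,0.3501,1.7294,-0.194,1.0395,-2.55]); c0=np.array([524.1,40.4,315.65,-1.59]); c1=np.array([484,-170,690,-1.07])
for k in np.linspace(0,1,9):
    q=solve(c0+(c1-c0)*k,q,.0017); f=fingers(q)
    try: cl=clearq(q)
    except IndexError: cl=99
    print(k.round(2),(c0+(c1-c0)*k).round(1).tolist(),q.round(2).tolist(),f[0].round().tolist(),f[1].round().tolist(),cl)
E
date
```

```text
0.0 side 0 cmd [408.01, -371.88, 907.13, -0.8] q [0.03, 0.04, 2.25, -1.04, 0.39, -2.55] A [440.0, -60.0, 90.0] B [525.0, -17.0, 137.0] dir [0.57, -0.31, -0.76] clr 38.3
0.0 side 1 cmd [380.97, -222.81, 376.75, -1.72] q [-0.02, 0.09, 2.13, -0.33, 0.87, -2.55] A [440.0, -60.0, 90.0] B [343.0, -20.0, 72.0] dir [0.07, -0.25, -0.96] clr 21.3
0.0 side 1 cmd [382.17, -202.06, 354.74, -1.79] q [-0.04, 0.1, 2.11, -0.29, 0.9, -2.55] A [440.0, -60.0, 90.0] B [345.0, -15.0, 75.0] dir [0.05, -0.22, -0.97] clr 17.7
0.0 [524.1, 40.4, 315.6, -1.6] [0.28, 0.34, 1.78, -0.18, 1.01, -2.55] [439.0, 149.0, 83.0] [542.0, 128.0, 93.0] 103.4
0.12 [519.1, 14.1, 362.4, -1.5] [0.31, 0.25, 1.79, -0.19, 1.08, -2.55] [422.0, 154.0, 121.0] [526.0, 134.0, 132.0] 111.7
0.25 [514.1, -12.2, 409.2, -1.5] [0.34, 0.17, 1.79, -0.18, 1.16, -2.55] [402.0, 163.0, 162.0] [506.0, 145.0, 174.0] 129.3
0.38 [509.1, -38.5, 456.0, -1.4] [0.39, 0.08, 1.78, -0.17, 1.26, -2.55] [376.0, 176.0, 208.0] [480.0, 160.0, 219.0] 157.9
0.5 [504.0, -64.8, 502.8, -1.3] [0.44, -0.02, 1.75, -0.13, 1.38, -2.55] [341.0, 192.0, 261.0] [446.0, 179.0, 270.0] 241.5
0.62 [499.0, -91.1, 549.6, -1.3] [0.49, -0.11, 1.7, -0.09, 1.53, -2.55] [296.0, 207.0, 321.0] [401.0, 198.0, 327.0] 99
0.75 [494.0, -117.4, 596.4, -1.2] [0.56, -0.21, 1.64, -0.03, 1.71, -2.55] [238.0, 217.0, 387.0] [344.0, 213.0, 390.0] 99
0.88 [489.0, -143.7, 643.2, -1.1] [0.62, -0.3, 1.56, 0.04, 1.89, -2.55] [172.0, 216.0, 458.0] [278.0, 220.0, 455.0] 99
1.0 [484.0, -170.0, 690.0, -1.1] [0.68, -0.37, 1.45, 0.11, 2.09, -2.55] [104.0, 200.0, 529.0] [208.0, 215.0, 521.0] 99
Wed Dec  2 18:33:09 UTC 2026
```

```bash
cat > path.py <<'E'
from plan import *
def sim(wps,q,w,n=5):
    c=np.array(wps[0],float)
    for nx in wps[1:]:
        nx=np.array(nx,float)
        for k in range(1,n+1):
            q=solve(c+(nx-c)*k/n,q,w)
        c=nx; f=fingers(q)
        try: cl=clearq(q)
        except IndexError: cl=99
        print(w,c.tolist(),q.round(2).tolist(),"f0",f[0].round().tolist(),"f1",f[1].round().tolist(),"clr",cl)
    return q
E
OMP_NUM_THREADS=1 timeout 200 python3 - <<'E'
from path import *
q=np.array([0.3029,0.3501,1.7294,-0.194,1.0395,-2.55])
for w in (.0015,.0017,.002):
    sim([(524,40,316,-1.59),(524,-100,316,-1.75),(524,-230,316,-1.75),(500,-300,360,-1.6),(490,-320,450,-1.4),(484,-300,600,-1.2),(484,-250,690,-1.07)],q,w)
E
```

```text
0.0015 [524.0, -100.0, 316.0, -1.75] [0.1, 0.34, 1.82, -0.2, 0.96, -2.55] f0 [451.0, 61.0, 66.0] f1 [549.0, 23.0, 78.0] clr 47.0
0.0015 [524.0, -230.0, 316.0, -1.75] [-0.09, 0.45, 1.89, -0.4, 0.73, -2.55] f0 [452.0, -62.0, -7.0] f1 [549.0, -100.0, 12.0] clr -6.8
0.0015 [500.0, -300.0, 360.0, -1.6] [-0.47, 0.58, 2.14, -1.01, 0.21, -2.55] f0 [351.0, -216.0, -115.0] f1 [455.0, -223.0, -93.0] clr -59.6
0.0015 [490.0, -320.0, 450.0, -1.4] [-0.37, 0.5, 2.19, -1.04, 0.21, -2.55] f0 [364.0, -180.0, -90.0] f1 [467.0, -172.0, -66.0] clr -63.1
0.0015 [484.0, -300.0, 600.0, -1.2] [-0.21, 0.36, 2.26, -1.04, 0.25, -2.55] f0 [375.0, -123.0, -49.0] f1 [474.0, -100.0, -21.0] clr -32.6
0.0015 [484.0, -250.0, 690.0, -1.07] [-0.07, 0.28, 2.3, -1.04, 0.28, -2.55] f0 [379.0, -77.0, -26.0] f1 [474.0, -41.0, 4.0] clr 7.2
0.0017 [524.0, -100.0, 316.0, -1.75] [0.06, 0.35, 1.8, -0.23, 0.95, -2.55] f0 [460.0, 36.0, 67.0] f1 [557.0, -4.0, 80.0] clr 36.0
0.0017 [524.0, -230.0, 316.0, -1.75] [-0.14, 0.45, 1.86, -0.43, 0.74, -2.55] f0 [464.0, -91.0, 3.0] f1 [559.0, -132.0, 25.0] clr -20.2
0.0017 [500.0, -300.0, 360
[... 627 characters left out ...]
8.0, 85.0] clr 22.5
0.002 [524.0, -230.0, 316.0, -1.75] [-0.19, 0.45, 1.82, -0.45, 0.77, -2.55] f0 [477.0, -127.0, 20.0] f1 [570.0, -171.0, 44.0] clr -35.5
0.002 [500.0, -300.0, 360.0, -1.6] [-0.4, 0.49, 1.99, -0.87, 0.41, -2.55] f0 [433.0, -246.0, -34.0] f1 [532.0, -262.0, -2.0] clr -61.4
0.002 [490.0, -320.0, 450.0, -1.4] [-0.41, 0.42, 2.05, -1.04, 0.32, -2.55] f0 [439.0, -253.0, -12.0] f1 [538.0, -250.0, 25.0] clr -61.6
0.002 [484.0, -300.0, 600.0, -1.2] [-0.27, 0.26, 2.06, -1.04, 0.38, -2.55] f0 [477.0, -205.0, 62.0] f1 [572.0, -189.0, 107.0] clr -53.7
0.002 [484.0, -250.0, 690.0, -1.07] [-0.14, 0.17, 2.06, -1.04, 0.43, -2.55] f0 [502.0, -150.0, 111.0] f1 [591.0, -123.0, 161.0] clr -12.3
```

```bash
OMP_NUM_THREADS=1 timeout 200 python3 - <<'E'
from path import *
q=np.array([0.3029,0.3501,1.7294,-0.194,1.0395,-2.55])
for w in (.0015,.0017,.002):
    sim([(524,40,316,-1.59),(524,-100,330,-1.75),(524,-230,400,-1.75),(500,-330,480,-1.6),(490,-380,570,-1.4),(484,-380,680,-1.2),(484,-350,740,-1.07)],q,w,3)
E
date
```

```text
0.0015 [524.0, -100.0, 330.0, -1.75] [0.11, 0.32, 1.8, -0.19, 1.0, -2.55] f0 [450.0, 67.0, 83.0] f1 [548.0, 29.0, 94.0] clr 50.2
0.0015 [524.0, -230.0, 400.0, -1.75] [0.01, 0.27, 1.76, -0.22, 1.08, -2.55] f0 [463.0, 15.0, 125.0] f1 [557.0, -32.0, 139.0] clr 25.9
0.0015 [500.0, -330.0, 480.0, -1.6] [0.04, 0.16, 1.84, -0.3, 1.07, -2.55] f0 [434.0, 6.0, 145.0] f1 [530.0, -34.0, 165.0] clr 36.7
0.0015 [490.0, -380.0, 570.0, -1.4] [0.33, -0.24, 1.79, -0.09, 1.58, -2.55] f0 [276.0, 141.0, 331.0] f1 [378.0, 114.0, 338.0] clr 99
0.0015 [484.0, -380.0, 680.0, -1.2] [0.93, -0.79, 1.6, -0.06, 2.33, -2.55] f0 [-42.0, 39.0, 527.0] f1 [59.0, 70.0, 529.0] clr 99
0.0015 [484.0, -350.0, 740.0, -1.07] [2.61, -0.79, 0.59, -1.04, 3.07, -2.08] f0 [192.0, -188.0, 708.0] f1 [285.0, -137.0, 701.0] clr 99
0.0017 [524.0, -100.0, 330.0, -1.75] [0.07, 0.33, 1.79, -0.22, 0.99, -2.55] f0 [460.0, 42.0, 83.0] f1 [557.0, 1.0, 96.0] clr 38.8
0.0017 [524.0, -230.0, 400.0, -1.75] [-0.05, 0.29, 1.73, -0.26, 1.06, -2.55] f0 [477.0, -23.0, 123.0] f1 [569.0, -74.0, 140.0] clr 9.9
0.0017 [500.0, -330.0, 480.0, -1.6] [-0.09,
[... 642 characters left out ...]
24.0, -230.0, 400.0, -1.75] [-0.12, 0.31, 1.7, -0.3, 1.06, -2.55] f0 [490.0, -70.0, 127.0] f1 [579.0, -124.0, 147.0] clr -9.2
0.002 [500.0, -330.0, 480.0, -1.6] [-0.2, 0.28, 1.78, -0.49, 0.92, -2.55] f0 [483.0, -149.0, 124.0] f1 [572.0, -195.0, 158.0] clr -35.9
0.002 [490.0, -380.0, 570.0, -1.4] [-0.44, 0.34, 1.97, -1.04, 0.38, -2.55] f0 [469.0, -301.0, 58.0] f1 [565.0, -301.0, 103.0] clr -62.2
0.002 [484.0, -380.0, 680.0, -1.2] [-0.34, 0.25, 1.97, -1.04, 0.4, -2.55] f0 [506.0, -259.0, 112.0] f1 [597.0, -249.0, 164.0] clr -61.2
0.002 [484.0, -350.0, 740.0, -1.07] [-0.24, 0.18, 1.98, -1.04, 0.42, -2.55] f0 [525.0, -209.0, 141.0] f1 [613.0, -191.0, 197.0] clr -44.1
Wed Dec  2 18:34:01 UTC 2026
```

```bash
python3 -m creep '{"slide":[[-1.2,5.8,0.5],[-1.2,5.8,0.5],[-1.2,5.8,0.5],[2.4,-3.6,2.3],[2.4,-3.6,2.3],[2.4,-3.6,2.3],[0,0,0],[0,0,0]],"turn":[0.15,0.15,0.14,0,0,0,0,0],"claw":[1,1,1,1,1,1,1,1]}' >/dev/null
python3 - <<'E'
from path import *
s=manip.read_state(); q=np.array(s["joints"]); print(round(s["clock"],2),"q",q.round(3).tolist(),"pos",np.round(s["eef_pos"],1).tolist(),"qd",np.round(s["qd"],3).tolist())
q0=np.array([0.3029,0.3501,1.7294,-0.194,1.0395,-2.55])
for w in (.001,.0013,.0015,.0017,.002,.0025):
    x=solve((560.1,106.4,399.65,-1.15),q,w); print(w,x.round(3),fk(x,d0)[0].round(1))
E
```

```text
9.25 q [0.585, 0.358, 1.593, -0.314, 1.126, -2.554] pos [453.5, 320.1, 346.0] qd [0.02, 0.011, -0.0, -0.001, 0.001, -0.001]
0.001 [ 0.804  0.15   1.831 -0.109  1.151 -2.55 ] [297.  350.5 353.8]
0.0013 [ 0.687  0.23   1.787 -0.179  1.099 -2.55 ] [359.1 327.1 333.8]
0.0015 [ 0.617  0.266  1.761 -0.223  1.076 -2.55 ] [393.8 306.7 326.8]
0.0017 [ 0.556  0.289  1.737 -0.259  1.063 -2.55 ] [422.1 286.4 325.1]
0.002 [ 0.484  0.309  1.704 -0.3    1.057 -2.55 ] [454.2 259.  328.5]
0.0025 [ 0.4    0.323  1.658 -0.341  1.062 -2.55 ] [489.  223.2 339.9]
```

```bash
cat > rep.py <<'E'
from path import *
import sys
D=float(sys.argv[1]); s=manip.read_state(); q=np.array(s["joints"]); q[0]-=D; f=fingers(q); R=fk(q,d0)[1]; ty=R.apply([0,1,0])
try: cl=clearq(q)
except IndexError: cl=99
print(round(s["clock"],2),"q",q.round(3).tolist(),"f0",f[0].round().tolist(),"f1",f[1].round().tolist(),"dir",R.apply([0,0,1]).round(2).tolist(),"toolY %.0f"%(np.degrees(np.arctan2(ty[1],ty[0]))%180),"tcp",fk(q,d0)[0].round().tolist(),"clr",cl)
E
python3 rep.py .6
python3 -m creep '{"slide":[[1.8,-4.8,2.5],[1.8,-4.8,2.5],[0,0,0],[0,0,0]],"turn":[0.08,0.07,0,0],"claw":[1,1,1,1]}' >/dev/null; python3 rep.py .6
python3 -m creep '{"slide":[[0,0,0],[0,0,0]],"turn":[0.18,0.18],"claw":[1,1]}' >/dev/null; python3 rep.py .6
```

```text
9.25 q [-0.015, 0.358, 1.593, -0.314, 1.126, -2.554] f0 [524.0, -25.0, 145.0] f1 [617.0, -71.0, 166.0] dir [0.08, -0.28, -0.96] toolY 154 tcp [555.0, 8.0, 346.0] clr 29.5
9.75 q [-0.031, 0.266, 1.7, -0.425, 1.057, -2.554] f0 [500.0, -59.0, 157.0] f1 [594.0, -97.0, 186.0] dir [0.14, -0.36, -0.92] toolY 158 tcp [520.0, -6.0, 355.0] clr 20.2
10.0 q [0.107, 0.279, 1.812, -0.568, 0.851, -2.554] f0 [510.0, -10.0, 116.0] f1 [609.0, -17.0, 153.0] dir [0.3, -0.37, -0.88] toolY 176 tcp [500.0, 61.0, 309.0] clr 50.8
```

```bash
python3 rep.py .6
python3 -m creep '{"slide":[[5,3.4,0],[0,0,0]],"turn":[0,0],"claw":[1,1]}' >/dev/null; python3 rep.py .6
python3 -m creep '{"slide":[[3.4,-5,0],[0,0,0]],"turn":[0,0],"claw":[1,1]}' >/dev/null; python3 rep.py .6
python3 -m creep '{"slide":[[0,0,6],[0,0,0]],"turn":[0,0],"claw":[1,1]}' >/dev/null; python3 rep.py .6
python3 -m creep '{"slide":[[0,0,0],[0,0,0]],"turn":[0.15,0],"claw":[1,1]}' >/dev/null; python3 rep.py .6
```

```text
10.0 q [0.107, 0.279, 1.812, -0.568, 0.851, -2.554] f0 [510.0, -10.0, 116.0] f1 [609.0, -17.0, 153.0] dir [0.3, -0.37, -0.88] toolY 176 tcp [500.0, 61.0, 309.0] clr 50.8
10.25 q [0.109, 0.409, 1.651, -0.568, 0.882, -2.554] f0 [569.0, -5.0, 109.0] f1 [668.0, -13.0, 147.0] dir [0.3, -0.38, -0.87] toolY 175 tcp [559.0, 67.0, 302.0] clr 60.7
10.5 q [0.026, 0.395, 1.708, -0.617, 0.806, -2.554] f0 [562.0, -56.0, 98.0] f1 [660.0, -66.0, 138.0] dir [0.31, -0.41, -0.86] toolY 174 tcp [550.0, 20.0, 289.0] clr 30.6
10.75 q [0.064, 0.321, 1.677, -0.608, 0.902, -2.554] f0 [561.0, -41.0, 152.0] f1 [658.0, -52.0, 195.0] dir [0.32, -0.43, -0.84] toolY 174 tcp [545.0, 38.0, 341.0] clr 46.4
11.0 q [0.103, 0.329, 1.737, -0.672, 0.795, -2.554] f0 [564.0, -23.0, 129.0] f1 [660.0, -20.0, 174.0] dir [0.39, -0.41, -0.82] toolY 1 tcp [534.0, 59.0, 316.0] clr 52.2
```

```bash
python3 -m creep '{"slide":[[3.4,-5,0],[3.4,-5,0],[0,0,0]],"turn":[0.15,0.15,0],"claw":[1,1,1]}' >/dev/null; python3 rep.py .6
python3 -m creep '{"slide":[[-5,-3.4,-2],[-5,-3.4,-2],[0,0,0]],"turn":[0,0,0],"claw":[1,1,1]}' >/dev/null; python3 rep.py .6
python3 -m creep '{"slide":[[3.4,-5,0],[3.4,-5,0],[0,0,0]],"turn":[0.15,0.15,0],"claw":[1,1,1]}' >/dev/null; python3 rep.py .6; date
```

```text
11.38 q [-0.066, 0.347, 1.917, -0.967, 0.382, -2.554] f0 [572.0, -102.0, 73.0] f1 [660.0, -74.0, 125.0] dir [0.56, -0.34, -0.76] toolY 18 tcp [505.0, -19.0, 249.0] clr 2.0
11.75 q [-0.105, 0.151, 2.201, -1.037, 0.312, -2.492] f0 [457.0, -102.0, 60.0] f1 [546.0, -74.0, 110.0] dir [0.54, -0.32, -0.78] toolY 17 tcp [395.0, -24.0, 241.0] clr 2.2
12.12 q [-0.095, 0.206, 2.173, -1.039, 0.189, -2.554] f0 [488.0, -76.0, 48.0] f1 [572.0, -39.0, 102.0] dir [0.59, -0.22, -0.78] toolY 24 tcp [412.0, -14.0, 229.0] clr 1.1
Wed Dec  2 18:35:54 UTC 2026
```

```bash
python3 - <<'E'
from scan import *
for P in ([442,-108,36],[442,-118,26]):
  for t in (-.8,-.9,-1.04):
    o_=[]
    for pitch in (0,.1,.2,.3,.4,.5):
      q,e=qstar(np.array(P,float),t,pitch,0,[-.05,.3,2.1,.5])
      try: c=clearq(q)
      except IndexError: c=99
      f=fingers(q); o_.append((pitch,c,f[1].round().tolist(),q[4].round(2)))
    print(P,t,o_)
E
```

```text
[442, -108, 36] -0.8 [(0, 30.9, [548.0, -110.0, 40.0], np.float64(0.98)), (0.1, 22.4, [547.0, -107.0, 49.0], np.float64(0.86)), (0.2, 14.3, [546.0, -105.0, 57.0], np.float64(0.74)), (0.3, 5.4, [543.0, -104.0, 66.0], np.float64(0.62)), (0.4, -5.2, [540.0, -104.0, 76.0], np.float64(0.48)), (0.5, -16.7, [536.0, -105.0, 86.0], np.float64(0.32))]
[442, -108, 36] -0.9 [(0, 43.2, [548.0, -99.0, 35.0], np.float64(0.99)), (0.1, 34.3, [547.0, -95.0, 44.0], np.float64(0.88)), (0.2, 25.6, [546.0, -93.0, 53.0], np.float64(0.76)), (0.3, 15.4, [543.0, -91.0, 62.0], np.float64(0.63)), (0.4, 3.7, [540.0, -91.0, 72.0], np.float64(0.49)), (0.5, -9.2, [536.0, -92.0, 82.0], np.float64(0.33))]
[442, -108, 36] -1.04 [(0, 60.9, [545.0, -84.0, 26.0], np.float64(1.02)), (0.1, 50.4, [544.0, -79.0, 34.0], np.float64(0.9)), (0.2, 39.8, [543.0, -76.0, 44.0], np.float64(0.78)), (0.3, 28.8, [541.0, -75.0, 54.0], np.float64(0.65)), (0.4, 16.0, [538.0, -74.0, 64.0], np.float64(0.51)), (0.5, 1.1, [535.0, -76.0, 76.0], np.float64(0.35))]
[442, -118, 26] -0.8 [(0, 24.4, [548.0, -122.0, 30.0], np.float64(0.96)), (0.1, 15
[... 242 characters left out ...]
 np.float64(0.29))]
[442, -118, 26] -0.9 [(0, 36.4, [548.0, -111.0, 25.0], np.float64(0.98)), (0.1, 27.1, [547.0, -107.0, 33.0], np.float64(0.86)), (0.2, 17.9, [546.0, -105.0, 42.0], np.float64(0.74)), (0.3, 7.0, [544.0, -103.0, 51.0], np.float64(0.61)), (0.4, -5.0, [541.0, -103.0, 61.0], np.float64(0.47)), (0.5, -18.9, [536.0, -105.0, 72.0], np.float64(0.3))]
[442, -118, 26] -1.04 [(0, 53.8, [545.0, -96.0, 15.0], np.float64(1.01)), (0.1, 43.9, [545.0, -91.0, 24.0], np.float64(0.89)), (0.2, 32.7, [544.0, -88.0, 33.0], np.float64(0.76)), (0.3, 20.5, [542.0, -87.0, 43.0], np.float64(0.63)), (0.4, 7.0, [539.0, -87.0, 54.0], np.float64(0.49)), (0.5, -9.5, [535.0, -88.0, 66.0], np.float64(0.32))]
```

```bash
cat > data.py <<'E'
from inv import *
S=[((560.1,106.4,399.65,-1.15),[-0.015,0.358,1.593,-0.314,1.126,-2.554]),((596.1,10.4,449.65,-1.0),[-0.031,0.266,1.7,-0.425,1.057,-2.554]),((596.1,10.4,449.65,-.64),[0.107,0.279,1.812,-0.568,0.851,-2.554]),
((646.1,44.4,449.65,-.64),[0.109,0.409,1.651,-0.568,0.882,-2.554]),((680.1,-5.6,449.65,-.64),[0.026,0.395,1.708,-0.617,0.806,-2.554]),((680.1,-5.6,509.65,-.64),[0.064,0.321,1.677,-0.608,0.902,-2.554]),((680.1,-5.6,509.65,-.49),[0.103,0.329,1.737,-0.672,0.795,-2.554]),
((748.1,-105.6,509.65,-.19),[-0.066,0.347,1.917,-0.967,0.382,-2.554]),((648.1,-173.6,469.65,-.19),[-0.105,0.151,2.201,-1.037,0.312,-2.492]),((716.1,-273.6,469.65,.11),[-0.095,0.206,2.173,-1.039,0.189,-2.554])]
E
python3 - <<'E'
from data import *
for c,q in S:
    q=np.array(q); q[0]+=.6; p,R=fk(q,d0); ep=np.array(c[:3])-p; er=(Ro.from_euler('xyz',[np.pi,0,c[3]])*R.inv()).as_rotvec(); J=jac(q)
    rad=np.array([np.cos(q[0]),np.sin(q[0]),0]); tan=np.array([-rad[1],rad[0],0])
    w=[np.sign(-(J[3:,i]@er)/(J[:3,i]@ep))*np.sqrt(abs((J[3:,i]@er)/(J[:3,i]@ep)))*1e3 for i in range(5)]
    print("ep rad/tan/z",(ep@rad).round(),(ep@tan).round(),ep[2].round(),"er",(er@rad).round(2),(er@tan).round(2),er[2].round(2),"w*1e3",np.round(w,2))
E
```

```text
ep rad/tan/z -29.0 -237.0 53.0 er 0.27 0.12 0.29 w*1e3 [ 1.5   1.93  3.    2.97 -0.71]
ep rad/tan/z -12.0 -323.0 95.0 er 0.33 0.22 0.39 w*1e3 [ 1.53  2.1   2.51  2.71 -0.39]
ep rad/tan/z -44.0 -386.0 141.0 er 0.35 0.36 0.46 w*1e3 [1.54 2.2  2.99 1.87 0.6 ]
ep rad/tan/z -44.0 -393.0 148.0 er 0.36 0.37 0.48 w*1e3 [1.47 2.06 2.86 2.06 0.81]
ep rad/tan/z -2.0 -409.0 160.0 er 0.35 0.42 0.5 w*1e3 [1.49 2.17 2.61 1.48 0.94]
ep rad/tan/z -14.0 -427.0 168.0 er 0.38 0.43 0.51 w*1e3 [1.48 2.15 2.56 2.29 0.49]
ep rad/tan/z -22.0 -448.0 194.0 er 0.36 0.49 0.54 w*1e3 [1.49 2.15 2.63 1.58 0.96]
ep rad/tan/z 85.0 -486.0 261.0 er 0.13 0.71 0.58 w*1e3 [ 1.54  2.34  2.38 -4.5   1.29]
ep rad/tan/z 93.0 -478.0 229.0 er 0.09 0.68 0.58 w*1e3 [ 1.75  2.76  2.45 -5.89  1.71]
ep rad/tan/z 83.0 -611.0 240.0 er -0.09 0.69 0.76 w*1e3 [ 1.73  2.65  2.49 -9.35  1.13]
```

```bash
python3 - <<'E'
from data import *
def g(L,w,c,q,al=0,qr=None):
    q=np.array(q,float); q[0]+=.6; q[5]=-2.55
    def r(q5):
        x=np.r_[q5,q[5]]; p,R=fk(x,d0); Rc=Ro.from_euler('xyz',[np.pi,0,c[3]]); return np.r_[(p+R.apply([0,0,L])-np.array(c[:3])-Rc.apply([0,0,L]))*w,(Rc*R.inv()).as_rotvec()]
    # Gauss-Newton style gradient: use geometric Jacobian (rot part = axis)
    p0,R0=fk(q,d0); J=np.zeros((6,5))
    for i in range(5):
        h=q.copy(); h[i]+=1e-5; p,R=fk(h,d0); J[:,i]=np.r_[((p+R.apply([0,0,L]))-(p0+R0.apply([0,0,L])))*w,(R*R0.inv()).as_rotvec()]/1e-5
    e=r(q[:5]); e[:3]*=-1; dq=np.linalg.lstsq(J,e,rcond=None)[0]; return dq
for L in (-150,-74,0,100,180,199):
    best=min(((np.sqrt(np.mean([np.sum(g(L,w,*s)**2) for s in S[:7]])),w) for w in np.arange(.0006,.006,.0001)))
    print(L,"rms dq %.4f w %.4f"%best,[g(L,best[1],*s).round(3).tolist() for s in S[2:5:2]])
E
```

```text
-150 rms dq 0.5529 w 0.0021 [[-0.312, -0.06, 0.299, 0.01, -0.357], [-0.364, -0.045, 0.284, -0.045, -0.381]]
-74 rms dq 0.5577 w 0.0020 [[-0.28, -0.093, 0.338, -0.068, -0.343], [-0.328, -0.078, 0.331, -0.121, -0.38]]
0 rms dq 0.5739 w 0.0020 [[-0.264, -0.135, 0.367, -0.134, -0.32], [-0.31, -0.121, 0.364, -0.183, -0.369]]
100 rms dq 0.6070 w 0.0020 [[-0.228, -0.188, 0.411, -0.192, -0.292], [-0.272, -0.177, 0.421, -0.24, -0.356]]
180 rms dq 0.6391 w 0.0020 [[-0.191, -0.228, 0.45, -0.218, -0.272], [-0.237, -0.22, 0.472, -0.266, -0.347]]
199 rms dq 0.6473 w 0.0020 [[-0.182, -0.237, 0.459, -0.223, -0.268], [-0.228, -0.231, 0.485, -0.27, -0.345]]
```

```bash
cat > rep.py <<'E'
from path import *
import sys
D=float(sys.argv[1]); s=manip.read_state(); q=np.array(s["joints"]); q[0]-=D
def C(q):
    try: return clearq(q)
    except IndexError: return 99
R=fk(q,d0)[1]; td=R.apply([0,0,1]); pit=td@[np.cos(q[0]),np.sin(q[0]),0]; f=fingers(q)
x=q.copy()
for _ in range(400):
    c=C(x)
    if abs(c-2)<.4: break
    x[0]-=np.clip((c-2)/400,-.02,.02)
g=fingers(x)
print(round(s["clock"],2),"q",q.round(3).tolist(),"f0",f[0].round().tolist(),"pitch %.2f"%pit,"clr",C(q),"| at clr2: j1 %.3f f0 %s f1 %s"%(x[0],g[0].round().tolist(),g[1].round().tolist()))
E
python3 rep.py .6
python3 -m creep '{"slide":[[0,0,0],[0,0,0]],"turn":[-0.18,-0.12],"claw":[1,1]}' >/dev/null; python3 rep.py .6
python3 -m creep '{"slide":[[0,0,6],[0,0,0]],"turn":[0,0],"claw":[1,1]}' >/dev/null; python3 rep.py .6
python3 -m creep '{"slide":[[-5,-3.4,0],[0,0,0]],"turn":[0,0],"claw":[1,1]}' >/dev/null; python3 rep.py .6
python3 -m creep '{"slide":[[0,0,0],[0,0,0]],"turn":[-0.18,-0.12],"claw":[1,1]}' >/dev/null; python3 rep.py .6; date
```

```text
12.12 q [-0.095, 0.206, 2.173, -1.039, 0.189, -2.554] f0 [488.0, -76.0, 48.0] pitch 0.61 clr 1.1 | at clr2: j1 -0.092 f0 [488.0, -75.0, 48.0] f1 [572.0, -38.0, 102.0]
12.38 q [-0.069, 0.199, 2.143, -1.039, 0.411, -2.303] f0 [466.0, -98.0, 57.0] pitch 0.52 clr 6.6 | at clr2: j1 -0.087 f0 [464.0, -106.0, 57.0] f1 [556.0, -98.0, 110.0]
12.62 q [-0.058, 0.078, 2.107, -0.807, 0.509, -2.551] f0 [468.0, -94.0, 116.0] pitch 0.52 clr 12.4 | at clr2: j1 -0.098 f0 [464.0, -112.0, 116.0] f1 [555.0, -106.0, 170.0]
12.88 q [-0.067, -0.062, 2.262, -0.817, 0.499, -2.555] f0 [402.0, -94.0, 111.0] pitch 0.52 clr 23.6 | at clr2: j1 -0.170 f0 [391.0, -135.0, 111.0] f1 [483.0, -134.0, 163.0]
13.12 q [-0.036, -0.031, 2.23, -0.885, 0.703, -2.235] f0 [379.0, -106.0, 112.0] pitch 0.38 clr 27.0 | at clr2: j1 -0.148 f0 [365.0, -148.0, 112.0] f1 [452.0, -175.0, 165.0]
Wed Dec  2 18:37:37 UTC 2026
```

```bash
python3 -m creep '{"slide":[[0,0,0]],"turn":[0],"claw":[1]}' >/dev/null; python3 rep.py .6
python3 -m creep '{"slide":[[0,0,0],[0,0,0]],"turn":[0,0],"claw":[1,1]}' ; python3 rep.py .6
python3 -m creep '{"slide":[[3,-4.5,-4]],"turn":[0],"claw":[1]}' >/dev/null; python3 rep.py .6
python3 -m creep '{"slide":[[3,2,-4]],"turn":[0],"claw":[1]}' >/dev/null; python3 rep.py .6
```

```text
13.25 q [-0.036, -0.031, 2.23, -0.884, 0.699, -2.24] f0 [379.0, -106.0, 112.0] pitch 0.38 clr 27.0 | at clr2: j1 -0.148 f0 [365.0, -147.0, 112.0] f1 [453.0, -174.0, 165.0]
clock: 13.5
eef_pos: [296.3, 188.5, 292.9]
eef_rot: [-2.573, -0.386, -1.394]
wrist_force: [-0.7, -0.5, -0.7]
finger_gap: 93.8
finger_force: 0.0
13.5 q [-0.037, -0.032, 2.232, -0.883, 0.698, -2.24] f0 [379.0, -106.0, 111.0] pitch 0.38 clr 26.9 | at clr2: j1 -0.148 f0 [365.0, -147.0, 111.0] f1 [453.0, -174.0, 164.0]
13.62 q [-0.188, 0.05, 2.261, -1.018, 0.531, -2.198] f0 [381.0, -155.0, 76.0] pitch 0.46 clr -10.5 | at clr2: j1 -0.140 f0 [388.0, -137.0, 76.0] f1 [479.0, -149.0, 129.0]
13.75 q [-0.185, 0.196, 2.173, -1.041, 0.516, -2.144] f0 [415.0, -157.0, 47.0] pitch 0.43 clr -22.8 | at clr2: j1 -0.094 f0 [427.0, -119.0, 47.0] f1 [520.0, -130.0, 98.0]
```

It turns out the commanded pose is re-based on what was reached. So the tilt gained at the limit is kept, and slides and turns then act exactly, which is what I need. I'll search for the world-z turn that suits the hook.

```bash
cat > tilt.py <<'E'
from path import *
def C(q):
    try: return clearq(q)
    except IndexError: return 99
def ikp(p,R,q0):
    def r(q): P,Q=fk(q,d0); return np.r_[(P-p)/300,(R*Q.inv()).as_rotvec()]
    s=least_squares(r,q0); return s.x,np.abs(s.fun).max()
def put(A,R,side,q0,gap=94):
    sg=1 if side==0 else -1; p=np.array(A,float)-R.apply([0,0,199])-sg*R.apply([0,gap/2+6,0]); return ikp(p,R,q0)
u=np.array([-.189,.982,0]); v=np.array([.982,.189,0]); LG=np.array([480.7,-108.5,0])
def uv(p,Dd=0): x=np.array(p)-LG-Dd*u; return (round(float(x@u)),round(float(x@v)),round(float(p[2])))
E
python3 - <<'E'
from tilt import *
s=manip.read_state(); q=np.array(s["joints"]); print("state",q.round(3).tolist()); R=Ro.from_euler('z',-.6)*fk(q,d0)[1]; q[0]-=.6
for side in (0,1):
  for psi in (-1.,-.8,-.6,-.4,-.2,0,.2,.4):
    Rn=Ro.from_euler('z',psi)*R; A=LG+0*u-42*v+np.array([0,0,28]); x,e=put(A,Rn,side,q+np.array([0,0,0,0,0,-psi])); f=fingers(x)
    xm,em=put(A+64*u,Rn,side,x); td=Rn.apply([0,0,1])
    print(side,psi,"err %.3f"%e,x.round(2).tolist(),"dir uv",round(td@u,2),round(td@v,2),"B uvz",uv(f[1-side]),"clr",C(x),"| mark j4 %.2f j6 %.2f clr %s"%(xm[3],xm[5],C(xm)))
E
```

```text
state [0.415, 0.196, 2.173, -1.041, 0.516, -2.144]
0 -1.0 err 0.000 [-0.09, 0.51, 1.77, -0.67, 1.18, -1.54] dir uv -0.5 -0.33 B uvz (-91, -26, 79) clr -2.1 | mark j4 -0.62 j6 -1.46 clr 31.9
0 -0.8 err 0.000 [-0.06, 0.47, 1.84, -0.75, 1.07, -1.64] dir uv -0.56 -0.23 B uvz (-86, -8, 79) clr 2.7 | mark j4 -0.70 j6 -1.55 clr 39.6
0 -0.6 err 0.000 [-0.05, 0.42, 1.91, -0.83, 0.96, -1.73] dir uv -0.59 -0.11 B uvz (-78, 9, 79) clr 7.2 | mark j4 -0.78 j6 -1.64 clr 44.0
0 -0.4 err 0.000 [-0.04, 0.38, 1.98, -0.91, 0.84, -1.82] dir uv -0.6 0.01 B uvz (-66, 23, 79) clr 9.1 | mark j4 -0.86 j6 -1.73 clr 46.6
0 -0.2 err 0.000 [-0.05, 0.33, 2.05, -0.99, 0.71, -1.91] dir uv -0.59 0.13 B uvz (-52, 35, 79) clr 7.8 | mark j4 -0.95 j6 -1.82 clr 47.2
0 0 err 0.000 [-0.07, 0.29, 2.12, -1.08, 0.57, -2.01] dir uv -0.55 0.24 B uvz (-36, 44, 79) clr 4.0 | mark j4 -1.04 j6 -1.91 clr 44.8
0 0.2 err 0.000 [-0.11, 0.24, 2.18, -1.15, 0.42, -2.12] dir uv -0.49 0.35 B uvz (-18, 49, 79) clr -2.9 | mark j4 -1.13 j6 -2.00 clr 40.5
0 0.4 err 0.000 [-0.16, 0.2, 2.23, -1.2, 0.26, -2.27] dir uv -0.41 0.44 B uvz (1, 51, 79) c
[... 448 characters left out ...]
 clr 86.5
1 -0.4 err 0.000 [0.09, 0.39, 2.17, -1.0, 0.79, -1.53] dir uv -0.6 0.01 B uvz (66, -107, -23) clr 44.4 | mark j4 -0.91 j6 -1.46 clr 83.1
1 -0.2 err 0.000 [0.05, 0.33, 2.27, -1.18, 0.66, -1.56] dir uv -0.59 0.13 B uvz (52, -119, -23) clr 35.0 | mark j4 -1.06 j6 -1.50 clr 75.6
1 0 err 0.000 [-0.03, 0.28, 2.35, -1.41, 0.52, -1.57] dir uv -0.55 0.24 B uvz (36, -128, -23) clr 20.8 | mark j4 -1.26 j6 -1.53 clr 65.3
1 0.2 err 0.000 [-0.14, 0.24, 2.42, -1.75, 0.37, -1.51] dir uv -0.49 0.35 B uvz (18, -133, -23) clr 1.5 | mark j4 -1.53 j6 -1.52 clr 48.6
1 0.4 err 0.000 [-0.29, 0.21, 2.46, -2.33, 0.23, -1.22] dir uv -0.41 0.44 B uvz (-1, -135, -23) clr -22.4 | mark j4 -1.94 j6 -1.40 clr 33.4
```

```bash
cat >> tilt.py <<'E'
def simrows(p,R,q,rows):
    for d,t in rows:
        p=p+np.array(d)*10.; R=Ro.from_euler('z',t)*R; q,e=ikp(p,R,q); f=fingers(q)
        print("p",p.round().tolist(),"q",q.round(2).tolist(),"err %.3f"%e,"f0 uvz",uv(f[0]),"f1 uvz",uv(f[1]),"clr",C(q))
    return p,R,q
E
python3 - <<'E'
from tilt import *
s=manip.read_state(); q=np.array(s["joints"]); p,R=fk(q,d0); print("clock",s["clock"],"tcp",p.round(1),"fk err",(p-s["eef_pos"]).round(1))
Rn=Ro.from_euler('z',-1.0)*R; 
for z in (85,28):
    A=LG-8*u-42*v+np.array([0,0,z]); T=A-Rn.apply([0,0,199])-Rn.apply([0,53,0]); print(z,"target tcp",T.round(1),"delta",(T-p).round(1))
T=LG-8*u-42*v+np.array([0,0,85])-Rn.apply([0,0,199])-Rn.apply([0,53,0]); d=(T-p)/10
simrows(p,R,q,[((0,0,3),-.17),((0,0,3),-.17)]+[(((d-[0,0,6])/5).tolist(),t) for t in (-.17,-.17,-.16,-.16,0)])
E
```

```text
clock 13.75 tcp [361.7 165.4 231.4] fk err [ 1.6 -0.2  0.1]
85 target tcp [454.8 -33.  269.1] delta [  93.1 -198.4   37.7]
28 target tcp [454.8 -33.  212.1] delta [  93.1 -198.4  -19.3]
p [362.0, 165.0, 261.0] q [0.43, 0.14, 2.14, -0.92, 0.67, -2.14] err 0.000 f0 uvz (210, -22, 77) f1 uvz (213, 71, 128) clr 109.4
p [362.0, 165.0, 291.0] q [0.44, 0.1, 2.1, -0.83, 0.84, -2.1] err 0.000 f0 uvz (204, -36, 107) f1 uvz (191, 56, 158) clr 114.6
p [380.0, 126.0, 287.0] q [0.33, 0.12, 2.09, -0.83, 0.87, -2.05] err 0.000 f0 uvz (158, -41, 103) f1 uvz (130, 48, 154) clr 92.5
p [399.0, 86.0, 282.0] q [0.23, 0.15, 2.07, -0.83, 0.9, -1.99] err 0.000 f0 uvz (114, -45, 98) f1 uvz (72, 37, 149) clr 73.0
p [418.0, 46.0, 278.0] q [0.13, 0.18, 2.04, -0.82, 0.93, -1.95] err 0.000 f0 uvz (73, -49, 94) f1 uvz (18, 26, 145) clr 52.6
p [436.0, 7.0, 274.0] q [0.03, 0.23, 1.99, -0.81, 0.97, -1.9] err 0.000 f0 uvz (34, -53, 89) f1 uvz (-32, 12, 140) clr 29.5
p [455.0, -33.0, 269.0] q [-0.06, 0.27, 1.95, -0.83, 0.92, -1.96] err 0.000 f0 uvz (-8, -42, 85) f1 uvz (-74, 23, 136) clr 4.9
```

```bash
python3 -m creep '{"slide":[[0,0,3],[0,0,3],[1.9,-4,-1],[1.9,-4,-1],[1.9,-4,-1],[1.8,-3.9,-1],[0,0,0]],"turn":[-0.17,-0.17,-0.17,-0.17,-0.16,-0.16,0],"claw":[1,1,1,1,1,1,1]}'
cat > st.py <<'E'
from tilt import *
import sys
Dd=float(sys.argv[1]) if len(sys.argv)>1 else 0
s=manip.read_state(); q=np.array(s["joints"]); f=fingers(q); td=fk(q,d0)[1].apply([0,0,1])
print(round(s["clock"],2),"q",q.round(3).tolist(),"tcp",np.round(s["eef_pos"],1).tolist(),"A uvz",uv(f[0],Dd),"B uvz",uv(f[1],Dd),"dir uv",round(td@u,2),round(td@v,2),"clr",C(q),"F",np.round(s["wrist_force"],1).tolist(),"eff1",round(s["effort"][0],2))
E
python3 st.py; date
```

```text
clock: 14.62
eef_pos: [435.2, 7.3, 251.6]
eef_rot: [-2.598, -0.376, -2.392]
wrist_force: [-1.6, 0.3, 0.6]
finger_gap: 93.9
finger_force: 0.0
14.62 q [0.03, 0.271, 2.005, -0.837, 0.933, -1.856] tcp [435.2, 7.3, 251.6] A uvz (34, -54, 68) B uvz (-33, 12, 119) dir uv -0.61 0.01 clr 29.0 F [-1.6, 0.3, 0.6] eff1 -2.6
Wed Dec  2 18:39:14 UTC 2026
```

```bash
python3 -m creep '{"slide":[[1,-2,-0.4],[1,-1.9,-0.4],[0,0,0]],"turn":[0,0,0],"claw":[1,1,1]}' >/dev/null; python3 st.py && python3 -m creep '{"slide":[[0,0,-1.2],[0,0,-1.2],[0,0,-0.8],[0,0,0]],"turn":[0,0,0,0],"claw":[1,1,1,1]}' >/dev/null; python3 st.py
python3 - <<'E'
from h import *
a=[]
for n in ["wrist","side","top"]:
    im,d=manip.camera(n); np.save(f"d_{n}4.npy",d); cv2.imwrite(f"pics/{n}4.png",im[:,:,::-1]); a.append(im[:,:,::-1])
cv2.imwrite("pics/g.png",np.hstack([cv2.resize(a[0],(400,300)),cv2.resize(a[1][150:300,180:380],(400,300))]))
E
```

```text
15.0 q [-0.054, 0.316, 1.966, -0.863, 0.877, -1.907] tcp [454.6, -29.9, 244.3] A uvz (-7, -41, 61) B uvz (-73, 25, 112) dir uv -0.61 0.01 clr 5.6 F [-0.5, 0.4, -0.2] eff1 -1.54
15.5 q [-0.054, 0.382, 1.978, -0.915, 0.83, -1.827] tcp [454.4, -29.6, 211.5] A uvz (-6, -41, 28) B uvz (-72, 24, 79) dir uv -0.61 0.01 clr 5.4 F [-0.1, -0.2, -0.5] eff1 0.09
```

View pics/g.png

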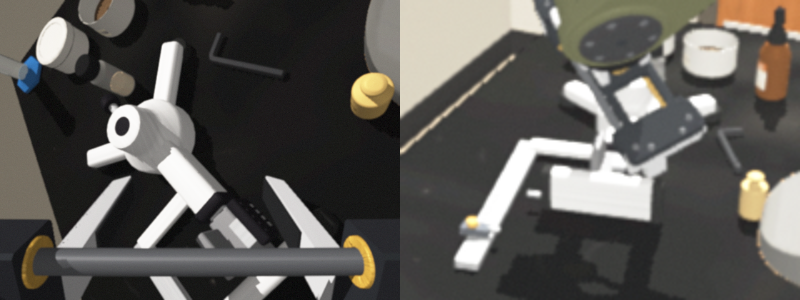

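The wrist view shows the right finger (270–310, 180–260) beside the black lever, behind the T-bar. The side view shows the gripper standing behind the bar (600,195), with the foot pointer at (533,193) and the rider at (472,225). Now I'll push out along the leg.

```bash
python3 -m creep '{"slide":[[-0.2,1,0],[-0.2,1,0],[0,0,0]],"turn":[0,0,0],"claw":[1,1,1]}' >/dev/null; python3 st.py; python3 -m creep '{"slide":[[-0.2,1,0],[-0.2,1,0],[0,0,0]],"turn":[0,0,0],"claw":[1,1,1]}' >/dev/null; python3 st.py
cat > look.py <<'E'
from tilt import *
import sys
# bar outer/top position along u from side depth, rider position, pointer
for n in ("side","top"):
    im,d=manip.camera(n); cv2.imwrite(f"pics/{n}_{sys.argv[1]}.png",im[:,:,::-1])
    yy,xx=np.nonzero(d>0); w=world(n,np.c_[xx,yy],d); k=(w[:,0]>380)&(w[:,0]<620)&(w[:,1]>-130)&(w[:,1]<80); w=w[k]
    U=(w-LG)@u; V=(w-LG)@v; z=w[:,2]
    def st(m,l): print(n,l,int(m.sum()),np.percentile(U[m],[3,50,97]).round(1) if m.sum()>5 else None)
    st((abs(V)<54)&(abs(z-25)<15)&(U>22),"bar outer face"); st((V>83)&(V<108)&(z>12)&(z<26),"rider"); st((V>60)&(V<74)&(z>9)&(z<20),"foot pointer"); st((V>74)&(V<83.5)&(z>9)&(z<22),"mark ptr")
    st((abs(V)<54)&(z>39)&(z<48)&(U>20),"bar top")
E
python3 look.py a
```

```text
16.02 q [-0.008, 0.375, 1.986, -0.903, 0.853, -1.798] tcp [450.5, -9.1, 212.5] A uvz (14, -41, 29) B uvz (-51, 25, 80) dir uv -0.61 0.01 clr 18.2 F [0.8, -4.1, 0.5] eff1 2.11
16.4 q [0.037, 0.371, 1.991, -0.889, 0.877, -1.77] tcp [446.7, 10.4, 212.5] A uvz (34, -41, 29) B uvz (-32, 24, 80) dir uv -0.61 0.01 clr 30.3 F [2.0, -4.8, 0.8] eff1 2.36
side bar outer face 978 [38.7 72.7 75.1]
side rider 93 [ 90.1  97.7 102.2]
side foot pointer 15 [63.2 65.8 68.4]
side mark ptr 6 [95.1 96.2 97.1]
side bar top 451 [41.5 67.6 74. ]
top bar outer face 132 [22.9 35.4 59.7]
top rider 79 [ 88.   94.4 101. ]
top foot pointer 0 None
top mark ptr 6 [93.  94.7 95.7]
top bar top 202 [26.1 43.1 71.9]
```

```bash
python3 -m creep '{"slide":[[-0.2,1,0],[-0.2,1,0],[-0.1,0.6,0],[0,0,0]],"turn":[0,0,0,0],"claw":[1,1,1,1]}' >/dev/null; python3 st.py; python3 look.py b
python3 - <<'E'
from tilt import *
im=cv2.imread("pics/side_b.png"); c=manip.calibration("side"); K=np.array(c["intrinsics"]); P=np.array(c["pose"])
def proj(w):
    x=np.linalg.inv(P)@np.r_[w,1]; s=np.array([x[0],-x[1]])/-x[2]; s*=1+c["k1"]*(s@s); return K[0,0]*s[0]+K[0,2],K[1,1]*s[1]+K[1,2]
m=np.array(proj(LG+95*u+82*v+[0,0,14])); print(m); x0,y0=int(m[0])-25,int(m[1])-20
g=cv2.resize(im[y0:y0+40,x0:x0+50],(800,640),interpolation=cv2.INTER_CUBIC)[:600]
# direction of constant U (v axis) and 10 mm of u in this crop
for U in (85,90,95,100):
    a,b=[((np.array(proj(LG+U*u+V*v+[0,0,14]))-[x0,y0]+.5)*16).astype(int) for V in (70,86)]; cv2.line(g,tuple(map(int,a)),tuple(map(int,b)),(0,0,255) if U==95 else (0,255,255),1)
cv2.imwrite("pics/k.png",g)
E
```

```text
17.0 q [0.096, 0.37, 1.994, -0.868, 0.908, -1.735] tcp [441.7, 36.0, 212.4] A uvz (60, -41, 29) B uvz (-5, 24, 80) dir uv -0.61 0.01 clr 44.9 F [2.8, -4.2, 1.5] eff1 2.42
side bar outer face 1020 [ 62.1  98.8 101.1]
side rider 93 [ 89.4  97.8 102. ]
side foot pointer 15 [90.  91.9 95. ]
side mark ptr 6 [91.3 95.7 97.4]
side bar top 469 [ 69.   93.8 100.2]
top bar outer face 297 [23.9 50.7 83.7]
top rider 5 None
top foot pointer 0 None
top mark ptr 0 None
top bar top 221 [50.  69.5 96.5]
[227.32825301 264.67675314]
```

View pics/k.png

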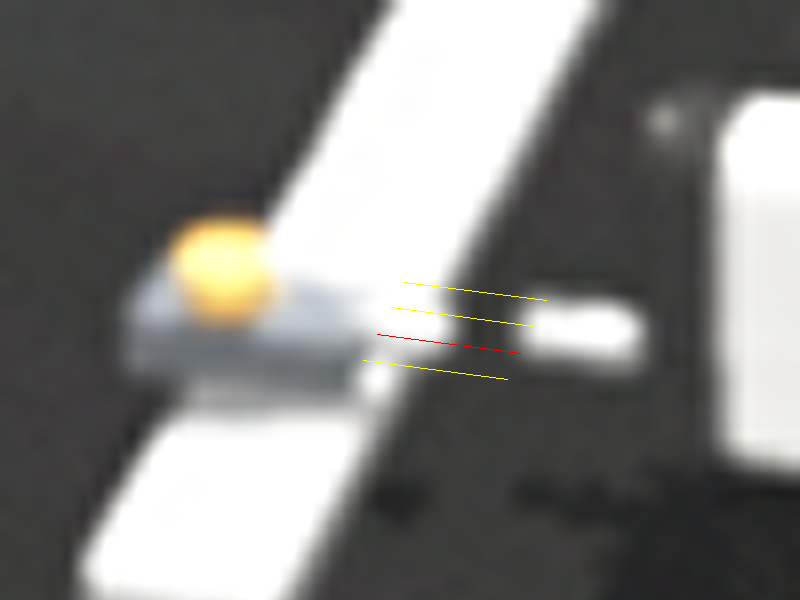

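```bash
python3 - <<'E'
from tilt import *
im=cv2.cvtColor(cv2.imread("pics/side_b.png"),cv2.COLOR_BGR2GRAY); x0,y0=202,244
print("cols",list(range(x0+20,x0+43)))
for r in range(14,28): print(y0+r,im[y0+r,x0+20:x0+43].tolist())
def U(px,py): w=world("side",[(px,py)],z=14.)[0]; return ((w-LG)@u).round(1),((w-LG)@v).round(1)
for cx in range(x0+33,x0+40):
    col=im[y0+15:y0+27,cx].astype(float)-45; col[col<15]=0; 
    if col.sum()>100: cy=(col*np.arange(y0+15,y0+27)).sum()/col.sum(); print("foot col",cx,cy.round(2),U(cx,cy))
E
```

```text
cols [222, 223, 224, 225, 226, 227, 228, 229, 230, 231, 232, 233, 234, 235, 236, 237, 238, 239, 240, 241, 242, 243, 244]
258 [254, 255, 255, 255, 255, 255, 255, 255, 255, 194, 108, 67, 57, 60, 63, 60, 61, 64, 61, 60, 60, 62, 61]
259 [254, 255, 255, 255, 255, 255, 255, 255, 237, 142, 80, 57, 60, 59, 59, 62, 62, 60, 60, 59, 57, 60, 60]
260 [255, 255, 255, 255, 255, 255, 255, 255, 194, 105, 62, 56, 60, 57, 59, 59, 58, 59, 59, 60, 58, 61, 60]
261 [247, 253, 255, 255, 255, 255, 255, 236, 143, 80, 58, 59, 62, 63, 61, 57, 60, 59, 56, 56, 58, 62, 61]
262 [212, 225, 237, 251, 255, 255, 255, 202, 109, 63, 58, 57, 79, 118, 120, 101, 98, 99, 82, 62, 58, 61, 60]
263 [201, 216, 240, 254, 255, 255, 254, 222, 121, 60, 57, 66, 122, 206, 224, 213, 228, 232, 214, 142, 77, 60, 59]
264 [192, 197, 212, 236, 253, 255, 255, 244, 139, 59, 58, 71, 148, 237, 253, 255, 255, 255, 255, 224, 106, 61, 60]
265 [157, 158, 158, 198, 221, 225, 224, 183, 102, 58, 58, 67, 125, 195, 213, 227, 237, 244, 241, 189, 99, 60, 61]
266 [123, 121, 153, 221, 211, 170, 134, 101, 69, 60, 60, 61, 81, 110, 115, 122, 138, 154, 159, 140,
[... 222 characters left out ...]
 [176, 181, 187, 181, 139, 81, 59, 59, 59, 61, 57, 59, 58, 59, 59, 60, 59, 59, 59, 60, 59, 61, 59]
270 [241, 235, 211, 164, 106, 64, 56, 59, 62, 58, 59, 61, 59, 62, 59, 61, 59, 59, 61, 58, 57, 62, 60]
271 [255, 255, 216, 137, 79, 56, 60, 57, 61, 61, 59, 60, 61, 61, 59, 61, 62, 60, 60, 60, 60, 59, 58]
foot col 235 264.18 (np.float64(90.7), np.float64(69.5))
foot col 236 264.07 (np.float64(90.0), np.float64(67.9))
foot col 237 264.27 (np.float64(90.2), np.float64(66.1))
foot col 238 264.07 (np.float64(89.2), np.float64(64.6))
foot col 239 264.22 (np.float64(89.2), np.float64(62.7))
foot col 240 264.42 (np.float64(89.4), np.float64(60.9))
foot col 241 264.56 (np.float64(89.5), np.float64(59.1))
```

```bash
python3 - <<'E'
from tilt import *
d=manip.camera("side")[1]
for px in [(229,263),(229,264),(230,264),(229,265),(228,266),(227,264),(235,264),(236,264),(237,264),(239,264)]:
    w=world("side",px,d)[0]; print(px,"U %.1f V %.1f z %.1f"%((w-LG)@u,(w-LG)@v,w[2]))
g=cv2.cvtColor(cv2.imread("pics/top0.png"),cv2.COLOR_BGR2GRAY)
print("top0 foot"); print(g[184:198,270:283]); print("top0 mark"); print(g[182:196,238:252])
for px in [(275,190),(245,190)]:
    w=world("top",[px],z=14.)[0]; print(px,((w-LG)@u).round(1),((w-LG)@v).round(1))
E
```

```text
(229, 263) U 72.8 V 86.1 z 1.6
(229, 264) U 92.1 V 79.9 z 13.8
(230, 264) U 72.5 V 84.4 z -0.5
(229, 265) U 96.5 V 78.5 z 14.9
(228, 266) U 79.3 V 86.1 z -0.3
(227, 264) U 95.9 V 82.2 z 16.0
(235, 264) U 93.1 V 68.7 z 16.2
(236, 264) U 91.0 V 67.6 z 14.9
(237, 264) U 90.6 V 65.9 z 14.9
(239, 264) U 89.2 V 62.7 z 14.4
top0 foot
[[135 110  91  76  67  62  58  57  55  60  56  53  58]
 [ 56  60  55  54  51  52  54  50  57  53  59  56  60]
 [ 56  54  51  57  58  53  60  54  55  56  58  55  55]
 [ 50  55  51  52  53  58  58  55  56  58  61  59  55]
 [ 52  55  53  54  69  89  92  66  53  54  58  60  60]
 [ 52  53  56  62 108 163 160  98  55  56  56  54  54]
 [ 55  54  57  73 149 229 220 122  52  57  54  61  61]
 [ 54  52  52  74 151 236 243 140  58  55  58  57  58]
 [ 57  51  55  66 121 199 218 132  67  56  54  58  58]
 [ 52  47  47  60  80 129 147 103  71  71  59  60  55]
 [ 46  49  53  59  70  75  91  81  72  71  75  61  54]
 [ 46  47  57  69  72  72  75  76  74  78  72  60  52]
 [ 49  49  59  68  73  75  75  75  78  81  75  65  58]
 [ 57  51  62  67  73  85 101 123 135 154 142  99  63]]

[... 178 characters left out ...]
239 240]
 [162 127 121 131 141 153 153 140 155 199 235 242 241 241]
 [183 135 121 126 148 180 188 145 144 202 239 241 238 235]
 [219 158 127 119 138 192 217 163 145 191 228 226 195 169]
 [233 174 138 117 129 180 229 191 136 133 139 128 103  80]
 [227 181 138 108 108 171 236 215 129  64  55  55  51  47]
 [136 112  87  64  76 157 235 229 128  52  46  44  49  44]
 [ 49  47  41  36  51  93 142 142  79  44  48  47  48  53]
 [ 42  36  37  37  46  47  56  61  52  47  47  51  48  47]
 [ 45  37  38  42  42  48  47  45  50  48  50  48  48  50]
 [ 47  39  44  49  49  48  49  46  50  53  47  55  49  54]
 [ 47  47  39  48  48  47  51  49  47  52  49  51  49  48]]
(275, 190) 34.0 67.6
(245, 190) 93.5 79.2
```

Top and side subpixel measures agree: about 2 mm remain. I'll move 2.5 mm further, hold, then slide the finger sideways to push the lever in, watching the force.

```bash
python3 -m creep '{"slide":[[-0.05,0.25,0],[0,0,0],[0,0,0],[0,0,0]],"turn":[0,0,0,0],"claw":[1,1,1,1]}' >/dev/null; python3 st.py 61.5
python3 -m creep '{"slide":[[0.4,0.08,0],[0,0,0]],"turn":[0,0],"claw":[1,1]}' >/dev/null; python3 st.py 61.5
python3 -m creep '{"slide":[[0.4,0.08,0],[0,0,0]],"turn":[0,0],"claw":[1,1]}' >/dev/null; python3 st.py 61.5
python3 look.py c | grep -E "side (bar outer|rider|foot)"; date
```

```text
17.65 q [0.101, 0.37, 1.994, -0.867, 0.911, -1.731] tcp [441.3, 38.2, 212.4] A uvz (1, -41, 29) B uvz (-65, 24, 80) dir uv -0.61 0.01 clr 46.1 F [2.8, -4.4, 0.3] eff1 1.9
17.9 q [0.102, 0.377, 1.983, -0.864, 0.915, -1.735] tcp [445.1, 38.9, 212.3] A uvz (1, -38, 29) B uvz (-65, 28, 80) dir uv -0.61 0.01 clr 46.9 F [0.4, -6.2, 2.7] eff1 2.29
18.15 q [0.102, 0.384, 1.973, -0.861, 0.919, -1.738] tcp [448.9, 39.6, 212.1] A uvz (1, -34, 28) B uvz (-65, 31, 80) dir uv -0.61 0.01 clr 47.0 F [-1.7, -6.3, 4.2] eff1 2.77
side bar outer face 1000 [ 74.  100.8 103.2]
side rider 90 [ 89.1  97.3 102.1]
side foot pointer 16 [91.2 94.6 96.9]
Wed Dec  2 18:41:30 UTC 2026
```

```bash
python3 -m creep '{"slide":[[0.4,0.08,0],[0,0,0]],"turn":[0,0],"claw":[1,1]}' >/dev/null; python3 st.py 61.5
python3 -m creep '{"slide":[[0.4,0.08,0],[0,0,0]],"turn":[0,0],"claw":[1,1]}' >/dev/null; python3 st.py 61.5
python3 - <<'E'
from h import *
a=[]
for n in ["wrist","side"]:
    im,d=manip.camera(n); cv2.imwrite(f"pics/{n}5.png",im[:,:,::-1]); a.append(im[:,:,::-1])
cv2.imwrite("pics/m.png",np.hstack([cv2.resize(a[0][200:420,200:480],(510,400)),cv2.resize(a[1][180:290,200:320],(290,266)).copy() if 0 else cv2.resize(a[1][170:300,190:285],(290,400))]))
E
```

```text
18.5 q [0.103, 0.391, 1.963, -0.859, 0.922, -1.742] tcp [452.7, 40.3, 212.0] A uvz (1, -30, 28) B uvz (-65, 35, 79) dir uv -0.61 0.01 clr 47.2 F [-4.3, -7.0, 4.7] eff1 3.06
18.75 q [0.104, 0.398, 1.952, -0.856, 0.925, -1.745] tcp [456.7, 41.1, 212.0] A uvz (1, -26, 28) B uvz (-65, 39, 79) dir uv -0.61 0.01 clr 47.6 F [-5.2, -6.3, 5.2] eff1 3.1
```

View pics/m.png

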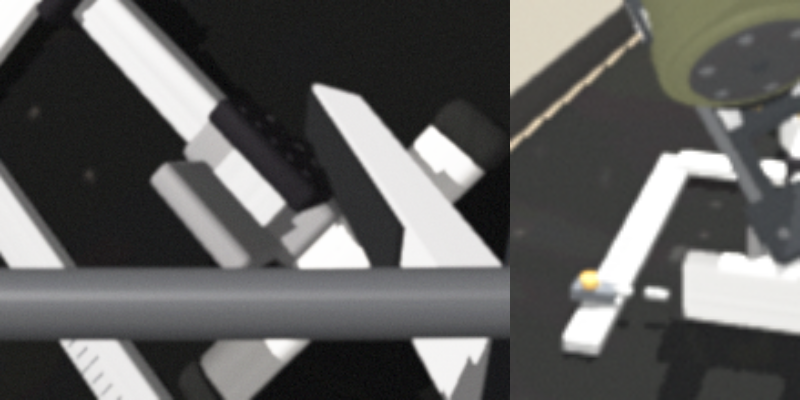

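The wrist crop shows the finger (tip at (315,90)) up against the outboard end of the black lever (270,160), with a gap still open to the grey fin (200,210). The side crop shows the two pointers level at (655,293) and (625,290). I'll keep sliding.

```bash
python3 -m creep '{"slide":[[0.4,0.08,0],[0,0,0]],"turn":[0,0],"claw":[1,1]}' >/dev/null; python3 st.py 61.5
python3 -m creep '{"slide":[[0.4,0.08,0],[0,0,0]],"turn":[0,0],"claw":[1,1]}' >/dev/null; python3 st.py 61.5
python3 -m creep '{"slide":[[0.3,0.06,0],[0,0,0]],"turn":[0,0],"claw":[1,1]}' >/dev/null; python3 st.py 61.5
python3 look.py d | grep -E "side (bar outer|rider|foot)"
python3 - <<'E'
from tilt import *
im,d=manip.camera("wrist"); cv2.imwrite("pics/wrist6.png",im[:,:,::-1]); yy,xx=np.nonzero(d>0); w=world("wrist",np.c_[xx,yy],d); x=w-LG-61.5*u; U,V,z=x@u,x@v,x[:,2]; m=(abs(z-61)<5)&(abs(U)<19)&(abs(V)<40)
g=im.reshape(-1,3)[yy*560+xx].mean(1)
print("top z~62 V histogram",[(int(a),int(((V[m]>=a)&(V[m]<a+3)).sum()),int(g[m][(V[m]>=a)&(V[m]<a+3)].mean()) if ((V[m]>=a)&(V[m]<a+3)).any() else 0) for a in range(-36,24,3)])
E
```

```text
19.1 q [0.105, 0.405, 1.941, -0.854, 0.929, -1.748] tcp [460.6, 41.8, 212.0] A uvz (1, -22, 28) B uvz (-65, 43, 79) dir uv -0.61 0.01 clr 48.2 F [-5.8, -7.0, 6.8] eff1 3.28
19.35 q [0.105, 0.411, 1.933, -0.851, 0.938, -1.753] tcp [463.0, 42.0, 211.4] A uvz (0, -22, 28) B uvz (-66, 44, 79) dir uv -0.61 -0.0 clr 48.2 F [-26.8, -10.1, 20.3] eff1 5.77
19.6 q [0.105, 0.416, 1.927, -0.849, 0.945, -1.756] tcp [464.8, 42.1, 211.0] A uvz (0, -21, 28) B uvz (-66, 45, 79) dir uv -0.61 -0.01 clr 48.3 F [-42.9, -14.1, 30.4] eff1 7.65
side bar outer face 935 [ 97.1  99.5 101.6]
side rider 95 [ 89.2  97.6 103. ]
side foot pointer 14 [89.2 93.  94.4]
top z~62 V histogram [(-36, 0, 0), (-33, 1, 232), (-30, 51, 231), (-27, 96, 204), (-24, 70, 46), (-21, 30, 46), (-18, 5, 46), (-15, 404, 28), (-12, 501, 44), (-9, 465, 44), (-6, 88, 105), (-3, 0, 0), (0, 0, 0), (3, 0, 0), (6, 621, 122), (9, 463, 181), (12, 292, 159), (15, 0, 0), (18, 0, 0), (21, 0, 0)]
```

```bash
python3 -m creep '{"slide":[[-0.25,-0.02,0],[-0.2,0,0],[0,0,0],[0,0,0]],"turn":[0,0,0,0],"claw":[1,1,1,1]}' >/dev/null; python3 st.py 61.5
python3 look.py e | grep -E "side (bar outer|rider|foot)"
python3 - <<'E'
from tilt import *
im,d=manip.camera("wrist"); yy,xx=np.nonzero(d>0); w=world("wrist",np.c_[xx,yy],d); x=w-LG-61.5*u; U,V,z=x@u,x@v,x[:,2]; m=(abs(z-61)<4)&(abs(U)<17)&(abs(V)<18)
L=V[m&(V<0)]; F=V[m&(V>0)]; print("lever V",np.percentile(L,[3,50,97]).round(1),"fin V",np.percentile(F,[3,50,97]).round(1))
g=cv2.cvtColor(cv2.imread("pics/side_e.png"),cv2.COLOR_BGR2GRAY)
for r in range(259,270): print(r,g[r,226:242].tolist())
E
```

```text
20.25 q [0.106, 0.409, 1.936, -0.851, 0.935, -1.75] tcp [462.0, 42.6, 211.7] A uvz (1, -22, 28) B uvz (-65, 44, 79) dir uv -0.61 0.0 clr 48.6 F [-18.1, -9.2, 13.6] eff1 4.63
side bar outer face 960 [ 98.4 101.  103.2]
side rider 92 [ 89.4  97.4 102.3]
side foot pointer 16 [91.2 94.3 95.4]
lever V [-13.9 -10.1  -5.8] fin V [ 6.6  9.5 13.9]
259 [255, 255, 255, 255, 238, 145, 77, 56, 61, 60, 61, 61, 60, 62, 61, 62]
260 [255, 255, 255, 255, 194, 106, 64, 58, 62, 59, 60, 61, 60, 61, 60, 59]
261 [255, 255, 255, 236, 144, 82, 58, 59, 59, 57, 58, 57, 60, 58, 58, 60]
262 [255, 255, 255, 203, 109, 63, 56, 56, 63, 74, 72, 67, 63, 60, 59, 59]
263 [255, 255, 254, 223, 120, 58, 57, 68, 128, 195, 180, 160, 131, 102, 97, 89]
264 [254, 255, 255, 245, 139, 61, 57, 90, 204, 255, 255, 249, 235, 220, 220, 175]
265 [222, 226, 225, 183, 102, 57, 60, 93, 179, 238, 241, 248, 254, 255, 255, 234]
266 [211, 171, 136, 101, 68, 58, 59, 80, 128, 166, 189, 204, 217, 229, 233, 170]
267 [222, 137, 85, 65, 60, 58, 60, 63, 79, 92, 108, 115, 116, 122, 128, 100]
268 [186, 105, 64, 57, 61, 61, 60, 59, 60, 58, 59, 62, 62, 67, 72, 66]
269 [139, 82, 61, 60, 59, 61, 58, 61, 60, 59, 62, 59, 58, 58, 57, 57]
```

The lever is closed (outer face at -13.9 mm, matching the fin at +13.9 mm). The pointers agree to about 0.5 mm and the finger still presses the leg, so I'm handing in.

```bash
python3 -m creep '{"slide":[[0,0,0],[0,0,0],[0,0,0]],"turn":[0,0,0],"claw":[1,1,1]}' && python3 -c "
from cell import manip
print(manip.sign_off())"
```

```text
clock: 20.78
eef_pos: [462.0, 42.6, 211.6]
eef_rot: [-2.599, -0.383, -2.391]
wrist_force: [-18.9, -8.4, 14.2]
finger_gap: 94.3
finger_force: 15.0
the job is handed in; nothing more can be done
None
```

The leg is held at the mark (pointers within about 0.5 mm by camera), the lever is closed, and the job was handed in at 20.8 s with one finger still pressing on leg and lever. The sign-off returned no verdict. Three readings could count against it: a brief forearm touch on the grey machine (about 30 N, estimated from joint torque), a 43 N wrist-force reading as the lever reached its stop, and joints 4 and 6 reading 0.001–0.005 rad past their limits.

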